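Rap a snapped tenon out of a tenon cutter

ROBOT

A 6-joint arm with a two-finger parallel gripper is mounted at the origin on the work surface. World frame = base frame: x ahead of the robot, y to its left, z up, the work surface at z = 0. Lengths are in mm, angles in rad, forces in N, time in s.
With the tool pointing down it reaches from about 400 to 925 mm from the base axis. Payload 12.5 kg.
Tool frame: the origin (TCP) lies between the finger pads; the fingertips stand 19 mm ahead of it and the grasp point (between the pads) is the TCP (env.tips_ahead is the distance from the TCP to the fingertips, in mm); z points along the fingers, y is the line along which they close (so a half turn about z gives the same grasp; the last joint's range is limited). The gripper opens to 95 mm and grips with 3 to 60 N. Pads are 20 mm wide; open, the fingers measure 119 mm over their backs; the gripper's body (75 mm by 180 mm) begins 59 mm behind the grasp point.
Start: joints at [1.122, 0.491, 1.559, -0, 1.092, -0.106], TCP at [210.062, 588.658, 233.661] pointing down, gripper open.
Joint ranges: [-3.1, 3.1], [-0.84, 2.19], [0.05, 2.79], [-1.13, 4.28], [0.06, 2.93], [-2.69, 2.69]. Speed limits (rad/s): [2.22, 2.22, 2.79, 3.14, 3.14, 3.14].

INTERFACE

Orientations are given as [roll, pitch, yaw] about the fixed x, y, z axes, in that order (R = Rz(yaw) Ry(pitch) Rx(roll)).
In Python, from cell import env gives the robot as it stands.
- The arm moves only by the shell command python3 -m crank 'ROWS'. ROWS is JSON, a list of rows, each a list of 5 numbers: the shift along the tool's x, y, z in mm, then the turn about the tool's z in degrees, then the finger opening in mm, from 0 to 95.1. In form: [[dx, dy, dz, yaw, grip], ...]. A call has 1 to 10 rows; each row is the pose to reach, as a shift and turn from the pose commanded when the call began, along the tool's axes at that moment; what a row does not reach only later rows make up. A row lasts 1/12 s, in which the tool goes at most 41.7 mm and 7.16 degrees, less where a joint would pass 70% of its speed; a pose out of reach is approached as far as the arm can. A call with a gripper value outside its range is refused whole. The fingers move at their own pace and stop on an object; the grip force is fixed at half the most. Time passes only in rows, so rows that repeat a pose let the fingers close. It gives the time, the measured TCP pose, the force, the opening and the grip force at its end, in the units of the state.
- env.state(): the state, without advancing time (a new reading comes with each control period).
- env.read_camera(name): name is "side" or "top"; returns a dict with "img" (384x512x3 uint8, blue, green, red), "K" (3x3 intrinsics, pixels), "pose" (4x4, takes a point from camera to world coordinates). Camera axes: x right, y down, z forward; pixel columns grow to the right and rows downward; lengths in mm; the calibration is good to about 2 mm. A picture is of the moment at which its call begins. There is no depth.
- env.job_done(): hands the job in; it is judged then, once.
The state is a dict: "t": time; "joints": joint angles; "qvel": joint speeds; "tau": joint torques, N m; "eef_pos": TCP position; "tcp_rot": TCP orientation; "ft_force": force on the tool from outside, world axes, zero at the start; "moment": the same for the moment, N m; "opening": opening from 0.0 (shut) to 1.0 (fully open); "grip_force": force on a finger pad.
Only numpy, scipy, OpenCV 4.12 (cv2) and the standard library are available. Lean on these libraries where they do the work, as an engineer would, in place of code of your own. Each camera call takes 0.05 s, during which the arm holds its last target. There are 200 camera calls.

TASK

A chair rung's tenon has snapped off and jammed inside the tenon cutter lying in its cradle. Turn the cutter mouth down and rap its mouth briskly and squarely on the pale knocking block, as often as it takes, until the stub comes out; then lay the empty cutter back in its cradle just as it lay, blade uppermost, and put the stub in the offcut crate, leaving the tins, the can of dowels, the bottle and the tape measure where they are.

Things in the scene. Friction and masses are not known exactly. Their poses are not given: they have to be found in the camera images.
- cutter: Tenon cutter, grey aluminium bell 122 mm long, 0.36-0.5 kg. Origin: centre of its open mouth; z runs from mouth to shank, x to the steel blade and red clamp (31 mm out from the axis at z = 80-90). Mouth 64 mm wide outside, bore 36; from z = 32 to 101 mm a plain round body 48 mm in diameter; then a 14 mm hex shank. Starts lying level in the cradle, blade up.
- cutter_grip (a point): Point on the cutter's axis 78 mm from the mouth, in the plain round body (48 mm wide): a good place to grip, one finger on each side of the blade, the gripper leaning about 45 degrees back over the shank so that the cutter can then be turned mouth down.
- tenon: Snapped tenon: pale round wood stub, 32 mm diameter, 52 long, 50 g. Origin: its middle, z along it. Starts at z = 40 mm in the cutter's frame, pinched by the blade, its end 14 mm inside the mouth. Pressing or slow moves do not shift it; each brisk rap (0.2 m/s or more) slides it 2-5 mm to the mouth; after about 11 mm it is loose and is left on the block, mostly standing.
- cradle: Small oak and ash cradle screwed to the bench, base 94 x 104 x 12 mm, with two V forks (72 mm wide, 46 mm high) across its y. Origin: centre of its underside. The cutter lies along its x axis, mouth at x = +67 mm, axis 58 mm above the bench, blade up; the forks hold its body at x = -31 to -21 and 21 to 31 mm.
- block: Pale square knocking block of beech, 110 x 110 x 45 mm, fixed to the bench. Origin: centre of its underside; top at 45 mm.
- crate: Open slatted plywood offcut crate, fixed, 150 (x) x 180 (y) x 75 mm high, walls 8 mm, floor 8 mm thick. Origin: centre of its underside.
- oil_tin: Dark green oil tin, 50 x 85 mm, 145 mm high with cap and handle. Bystander. Origin: centre of its underside.
- glue_bottle: Cream glue bottle with a red nozzle, 60 mm diameter, 165 mm high. Bystander. Origin: centre of its underside.
- wax_tin: Flat round wax tin with a dark red lid, 86 mm diameter, 32 mm high. Bystander. Origin: centre of its underside.
- tape_measure: Yellow tape measure, 75 x 62 mm, 40 mm high. Bystander. Origin: centre of its underside.
- dowel_can: Steel can of dowel rods, 68 mm diameter, 175 mm high with the rods. Bystander. Origin: centre of its underside.
Not all that is in view belongs to the job. What is shaped like the block but pink is not meant.

How it is judged:
By the outcome, as a careful person would: the job done as asked, in the order asked, and still so for the second after the job is handed in, with the robot touching nothing.
It also fails if it takes over 66 s, if anything falls off the work surface, if the arm or the gripper's body presses on something with over 40 N, if the wrist force passes 120 N, or if a joint passes its speed limit or range.

## Working session

There is one attempt and no reset: what is moved stays moved. The work goes in short steps, Python scripts to look and compute and a shell command to move; the robot and the scene stay as the last step left them, time stands still between calls to the robot, and variables do not carry over. Pictures are saved under pics/ and viewed, at most 10 in all, crops included, and the job is handed in when it is done.

```bash
ls; mkdir -p pics; python3 - <<'E'
from cell import env
import cv2,numpy as np
for n in("top","side"):
    r=env.read_camera(n);cv2.imwrite(f"pics/{n}0.png",r["img"]);print(n,r["K"].tolist(),np.round(r["pose"],3).tolist())
print(env.state())
E
```

```text
pics
top [[481.938862403144, 0.0, 253.90621036695342], [0.0, 481.938862403144, 188.36810072230344], [0.0, 0.0, 1.0]] [[0.053, -0.976, 0.213, 196.157], [-0.999, -0.052, 0.011, -34.019], [-0.0, -0.213, -0.977, 1397.29], [0.0, 0.0, 0.0, 1.0]]
side [[399.5918935809165, 0.0, 252.87207937151408], [0.0, 399.5918935809165, 191.17693711014635], [0.0, 0.0, 1.0]] [[0.798, -0.421, 0.431, 36.8], [-0.603, -0.562, 0.566, -657.113], [0.004, -0.712, -0.702, 834.411], [0.0, 0.0, 0.0, 1.0]]
{'t': 0.1, 'joints': array([ 1.12235518e+00,  4.91505612e-01,  1.55937261e+00, -2.23494916e-06,
        1.09170839e+00, -1.05600555e-01]), 'qvel': array([ 0.00089017, -0.00189121, -0.0003293 , -0.00287524,  0.00107944,
       -0.00059146]), 'tau': array([ 3.42281979e-03, -6.13628769e+01, -2.58606094e+01,  6.94414065e-02,
        4.70445037e-02,  1.44965026e-05]), 'eef_pos': array([209.99875107, 588.46211716, 233.1217171 ]), 'tcp_rot': array([-3.14060402e+00, -1.02796524e-04,  2.79875304e+00]), 'ft_force': array([-0.11546117, -0.81297153,  1.24196686]), 'moment': array([-0.01384777,  0.00326789, -0.02674495]), 'grip_force': 0.0, 'opening': 1.000602787394223}
```

View pics/top0.png

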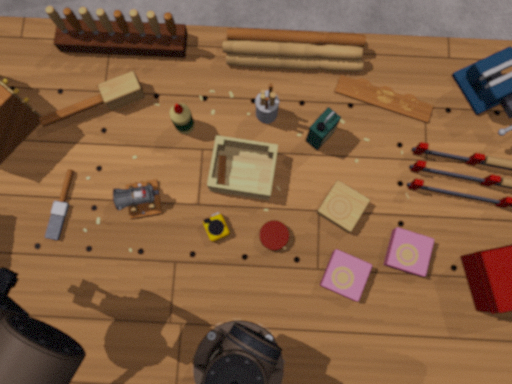

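View pics/side0.png

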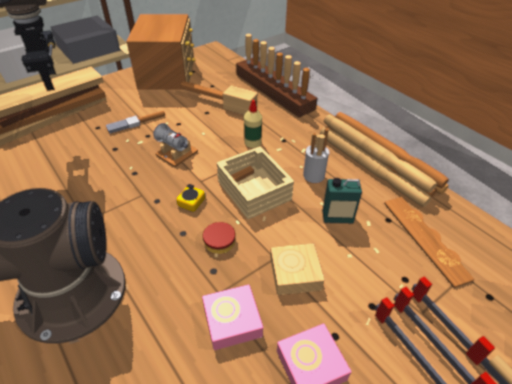

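The top view shows the cutter in its cradle at about (138,198), with the bell to the left. The pale block is at (344,207), the pink decoys at (347,275) and (410,252), and the crate at (244,166). I'll take a close crop and read the interface help, because the rows have no tilt.

View pics/crop0.png

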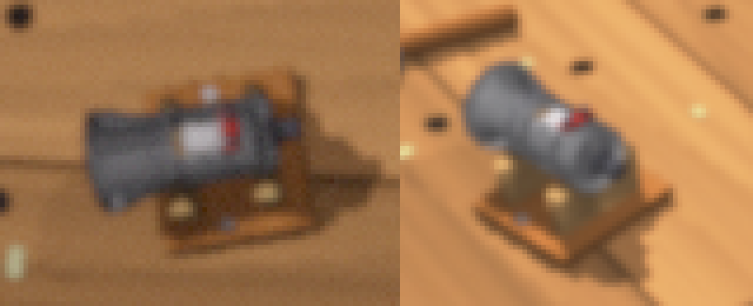

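The cutter's mouth points to image left (world +y), the shank to the right, and the blade and red clamp are up. The rows can only shift the tool and turn it about its z, so I'll check in free space, going up, whether the orientation gives way at the reach limit.

```bash
python3 -m crank '[[0,0,-40,0,95],[0,0,-80,0,95],[0,0,-120,0,95],[0,0,-160,0,95],[0,0,-200,0,95],[0,0,-240,0,95],[0,0,-280,0,95],[0,0,-320,0,95],[0,0,-360,0,95],[0,0,-400,0,95]]'
python3 -m crank '[[0,0,-40,0,95],[0,0,-80,0,95],[0,0,-120,0,95],[0,0,-160,0,95],[0,0,-200,0,95],[0,0,-240,0,95],[0,0,-280,0,95],[0,0,-320,0,95],[0,0,-360,0,95],[0,0,-400,0,95]]'
python3 -c "
from cell import env
print(env.state()['joints'])"
```

```text
t: 0.93
eef_pos: [209.6, 587.9, 635.7]
tcp_rot: [3.141, 0.0, 2.799]
ft_force: [-0.3, 2.0, 0.0]
opening: 0.998
grip_force: 0.0
t: 1.77
eef_pos: [181.1, 507.8, 788.5]
tcp_rot: [3.123, 0.0, 2.799]
ft_force: [0.0, -0.8, -0.4]
opening: 0.999
grip_force: 0.0
[ 1.10483556  0.4978708   0.04742214  0.00356239  2.57760977 -0.12022234]
```

```bash
cat > h.py <<'E'
import numpy as np,cv2
from cell import env
def ray(r,u,v,z):
    d=r["pose"][:3,:3]@np.linalg.inv(r["K"])@[u,v,1.];c=r["pose"][:3,3]
    return (c+d*(z-c[2])/d[2])
def proj(r,p):
    P=np.asarray(r["pose"]);q=r["K"]@(P[:3,:3].T@(np.asarray(p,float)-P[:3,3]));return q[:2]/q[2]
def mask(r,lo,hi): return cv2.inRange(cv2.cvtColor(r["img"],cv2.COLOR_BGR2HSV),np.array(lo),np.array(hi))
E
python3 - <<'E'
from h import *
r=env.read_camera("top")
np.set_printoptions(precision=1,suppress=True)
im=r["img"];hsv=cv2.cvtColor(im,cv2.COLOR_BGR2HSV)
for u,v in((344,207),(244,166),(125,198),(180,118),(322,128),(40,110)):print(u,v,hsv[v,u],ray(r,u,v,50))
E
```

```text
344 207 [ 18 105 179] [ 449.6 -276.5   50. ]
244 166 [ 28  61 180] [554.8  13.7  50. ]
125 198 [143  10 103] [442.7 346.9  50. ]
180 118 [ 22 111 142] [691.3 211.   50. ]
322 128 [30 76 27] [ 682.3 -208.9   50. ]
40 110 [ 13 140 106] [694.4 627.9  50. ]
```

```bash
python3 -m crank '[[0,0,-40,0,95],[0,0,-80,0,95]]'
python3 -m crank '[[0,0,-400,0,95],[0,0,-400,0,95],[0,0,-400,0,95]]'
python3 -m crank '[[0,0,1,0,95],[0,0,2,0,95],[0,0,2,0,95]]'
python3 -c "
from cell import env
print(env.state()['joints'])"
```

```text
t: 1.98
eef_pos: [171.9, 481.9, 807.4]
tcp_rot: [3.109, 0.0, 2.799]
ft_force: [-1.5, -0.2, 0.4]
opening: 0.999
grip_force: 0.0
t: 2.23
eef_pos: [154.9, 434.6, 836.6]
tcp_rot: [3.096, 0.0, 2.799]
ft_force: [-0.3, -0.3, 0.2]
opening: 0.997
grip_force: 0.0
t: 2.48
eef_pos: [156.3, 437.7, 832.2]
tcp_rot: [3.099, -0.0, 2.799]
ft_force: [0.9, -0.3, 1.3]
opening: 0.998
grip_force: 0.0
[ 1.08208743  0.3866882   0.09308423  0.0126494   2.61983931 -0.13471443]
```

The commanded pose follows the pose actually reached, so pushing sideways at the reach limit builds up tilt. I only need about 45° of tilt, towards the mouth: a half turn about tool z then brings the cutter mouth down. Next I'll measure the scene and fit the kinematics.

```bash
python3 - <<'E'
from h import *
np.set_printoptions(precision=2,suppress=True)
# kinematics
D=[(.4915,1.5594,1.0917,np.hypot(210,588.5),233.4),(.49787,.04742,2.57761,np.hypot(181.1,507.8),788.5),(.38669,.09308,2.61984,np.hypot(156.3,437.7),832.2)]
A=[];b=[]
for j2,j3,j5,r,z in D:
    s=j2+j3;t=s+j5
    A+=[[np.sin(j2),np.sin(s),np.sin(t),1,0],[np.cos(j2),np.cos(s),np.cos(t),0,1]];b+=[r,z]
x,res,rk,sv=np.linalg.lstsq(np.array(A),np.array(b),rcond=None);print("a1 a2 L r0 h",x,"res",np.array(A)@x-b,sv)
r=env.read_camera("top");im=r["img"];cv2.imwrite("pics/top1.png",im)
s=env.read_camera("side");cv2.imwrite("pics/side1.png",s["img"])
hsv=cv2.cvtColor(im,cv2.COLOR_BGR2HSV)
# cutter: low saturation or bluish/purple hue in the region
sub=hsv[170:225,100:170].astype(int)
m=((sub[...,1]<60)|((sub[...,0]>90)&(sub[...,0]<165))).astype(np.uint8)
n,l,st,c=cv2.connectedComponentsWithStats(m);k=1+st[1:,4].argmax();mm=(l==k).astype(np.uint8)
for row in mm: print(''.join('#' if v else '.' for v in row))
# block faces : light, hue 15-25
for name,(u0,u1,v0,v1),lo,hi in(("block",(305,385,170,245),(12,50,165),(26,140,255)),("crate",(200,290,125,205),(20,30,150),(35,110,255))):
    q=np.zeros(im.shape[:2],np.uint8);q[v0:v1,u0:u1]=mask(r,lo,hi)[v0:v1,u0:u1]
    cs=max(cv2.findContours(q,0,2)[0],key=cv2.contourArea);bx=cv2.boxPoints(cv2.minAreaRect(cs))
    Z=45 if name=="block" else 75
    print(name,cv2.contourArea(cs),bx.tolist());P=np.array([ray(r,u,v,Z) for u,v in bx]);print(P.tolist(),P.mean(0),np.linalg.norm(P-np.roll(P,1,0),axis=1))
E
```

```text
a1 a2 L r0 h [ 966.53  415.34 2497.1  -192.66 2071.53] res [ 4.52  1.3  -8.11 -9.34  3.59  8.04] [3.15 2.05 0.94 0.06 0.01]
......................................................................
......................................................................
......................................................................
......................................................................
......................................................................
......................................................................
......................................................................
......................................................................
......................................................................
......................................................................
......................................................................
......................................................................
......................................................................
.....................................................
[... 2972 characters left out ...]
], [384.0, 229.0], [305.0, 229.0]]
[[553.4419400581376, -163.2425686538033, 45.0], [565.5097995045828, -391.724442922787, 45.0], [393.48115513401507, -390.9021125243828, 45.0], [381.72849572856825, -168.42219051026325, 45.0]] [ 473.54 -278.57   45.  ] [171.79 228.8  172.03 222.79]
crate 3117.5 [[206.68544006347656, 185.0133514404297], [214.5834503173828, 134.46617126464844], [277.72930908203125, 144.3327178955078], [269.831298828125, 194.87989807128906]]
[[487.35084204265723, 114.4556329921153, 75.0], [637.3548118090197, 102.73707421594663, 75.0], [617.3003610508895, -80.04721825459885, 75.0], [468.4250730439285, -64.20412212541089, 75.0]] [552.61  18.24  75.  ] [179.66 150.46 183.88 149.72]
```

```bash
python3 - <<'E'
from h import *
np.set_printoptions(precision=1,suppress=True)
r=env.read_camera("top");s=env.read_camera("side");im=r["img"]
S=ray(r,158.5,192,58);M=ray(r,116.5,199,58);print("shank",S,"mouth",M,np.linalg.norm(S-M),np.degrees(np.arctan2(*(M-S)[[1,0]])))
# yellow screws / cradle base corners from crop px
for u,v in((150,95),(300,70),(310,215),(170,250)):
    print("base",ray(r,95+u/4.7-.5,165+v/4.7-.5,12))
for p in (S,M): print("side px",proj(s,p),)
print("block hsv",[cv2.cvtColor(im,40)[v,u].tolist() for u,v in((344,190),(330,207),(360,205),(345,225),(310,190),(380,200),(345,240),(375,225))])
for cam,R,seed in(("top",r,(344,207)),("side",s,(297,262))):
    q=cv2.GaussianBlur(R["img"],(3,3),0);mk=np.zeros((386,514),np.uint8)
    cv2.floodFill(q.copy(),mk,(seed[0]-13,seed[1]+2) if cam=="top" else (283,272),0,(5,5,5),(5,5,5),4|(255<<8)|cv2.FLOODFILL_MASK_ONLY)
    m=mk[1:-1,1:-1];m=cv2.morphologyEx(m,2,np.ones((3,3)));c=max(cv2.findContours(m,0,2)[0],key=cv2.contourArea);b=cv2.boxPoints(cv2.minAreaRect(c))
    P=np.array([ray(R,u,v,45) for u,v in (cv2.approxPolyDP(cv2.convexHull(c),4,True)[:,0])]);b2=np.array([ray(R,u,v,45) for u,v in b])
    print(cam,cv2.contourArea(c),P.tolist(),"box",b2,b2.mean(0))
E
```

```text
shank [463.6 251.5  58. ] mouth [437.1 368.3  58. ] 119.76972437486138 102.75806725871628
base [489.7 357.8  12. ]
base [510.7 265.4  12. ]
base [419.  250.5  12. ]
base [392.6 334.8  12. ]
side px [185.4 146.9]
side px [160.1 132. ]
block hsv [[20, 107, 179], [18, 105, 180], [20, 103, 180], [20, 109, 178], [14, 138, 166], [15, 140, 159], [15, 142, 147], [14, 137, 153]]
top 148981.5 [[1138.4856114142713, -792.614799102007, 45.0], [1.9948469749793674, -723.6455681096373, 45.0], [-53.15765110366357, 320.0189809456931, 45.0], [57.23133728385861, 633.2826651994263, 45.0], [1053.8868984725239, 809.8916187454263, 45.0]] box [[1053.9  809.9   45. ]
 [1138.5 -792.6   45. ]
 [   2.  -723.6   45. ]
 [ -69.2  623.1   45. ]] [531.3 -20.8  45. ]
side 8378.0 [[434.4641182316252, -144.66712471117864, 45.0], [576.3317025792912, -165.22343061342713, 45.0], [579.7480754837921, -456.9427592034849, 45.0], [470.6659181762471, -629.180134098826, 45.0], [428.2058941414455, -597.2211012802268, 45.0], [389.2066707591384, -290.99939343292766, 45.0]] box [[ 374.7 -165.1   45. ]
 [ 576.8  -96.1   45. ]
 [ 581.1 -624.5   45. ]
 [ 428.4 -631.    45. ]] [ 490.2 -379.1   45. ]
```

```bash
python3 -m crank '[[28,-8,0,7,95],[56,-16,0,14,95],[84,-24,0,21,95],[112,-33,0,28,95],[140,-41,0,35,95],[168,-49,0,42,95],[196,-57,0,49,95],[224,-65,0,57,95],[250,-73,0,57,95],[250,-73,0,57,95]]'
cat >> h.py <<'E'
from scipy.spatial.transform import Rotation as Ro
def Rt(rpy): return Ro.from_euler('xyz',rpy).as_matrix()
def model(q): return Ro.from_euler('ZYZYZ',[q[0],q[1]+q[2],q[3],q[4],q[5]+np.pi/2]).as_matrix()
def show():
    s=env.state();R=Rt(s["tcp_rot"]);np.set_printoptions(precision=3,suppress=True)
    print("t",s["t"],"q",s["joints"],"p",s["eef_pos"]);print("R cols x",R[:,0],"y",R[:,1],"z",R[:,2],"tilt",np.degrees(np.arccos(-R[2,2])),"az",np.degrees(np.arctan2(R[1,2],R[0,2])));return s,R
E
python3 - <<'E'
from h import *
s,R=show();print(model(s["joints"])-R)
E
```

```text
t: 3.52
eef_pos: [-107.4, 453.8, 828.5]
tcp_rot: [3.119, -0.034, 1.807]
ft_force: [0.8, 0.5, -0.4]
opening: 0.995
grip_force: 0.0
t 3.5167 q [ 1.671  0.378  0.126 -0.035  2.601  1.405] p [-107.386  453.763  828.465]
R cols x [-0.233  0.972  0.034] y [0.972 0.233 0.023] z [ 0.014  0.039 -0.999] tilt 2.3580032544804608 az 69.48544428805948Traceback (most recent call last):
  File "<stdin>", line 2, in <module>
  File "h.py", line 11, in model
    def model(q): return Ro.from_euler('ZYZYZ',[q[0],q[1]+q[2],q[3],q[4],q[5]+np.pi/2]).as_matrix()
                         ~~~~~~~~~~~~~^^^^^^^^^^^^^^^^^^^^^^^^^^^^^^^^^^^^^^^^^^^^^^^^^
  File "scipy/spatial/transform/_rotation.pyx", line 1413, in scipy.spatial.transform._rotation.Rotation.from_euler
ValueError: Expected axis specification to be a non-empty string of upto 3 characters, got ZYZYZ
```

```bash
sed -i "s/^def model.*/def model(q): return (Ro.from_euler('ZYZ',[q[0],q[1]+q[2],q[3]])*Ro.from_euler('YZ',[q[4],q[5]+np.pi\/2])).as_matrix()/" h.py
python3 -m crank '[[40,0,10,0,95],[80,0,20,0,95],[120,0,30,0,95],[160,0,40,0,95],[200,0,50,0,95],[240,0,60,0,95],[280,0,75,0,95],[300,0,85,0,95],[300,0,85,0,95]]'
python3 -c "
from h import *
s,R=show();print(abs(model(s['joints'])-R).max())"
python3 -m crank '[[40,0,-28,0,95]]'
python3 -m crank '[[40,0,-28,0,95]]'
python3 -m crank '[[40,0,-28,0,95]]'
python3 -m crank '[[40,0,-28,0,95]]'
python3 -m crank '[[40,0,-28,0,95]]'
python3 -c "
from h import *
show()"

```

```text
t: 4.27
eef_pos: [-150.7, 659.5, 691.7]
tcp_rot: [3.118, -0.052, 1.805]
ft_force: [-0.8, 0.2, -0.3]
opening: 0.996
grip_force: 0.0
t 4.2667 q [ 1.705  0.66   0.05  -0.027  2.378  1.452] p [-150.706  659.518  691.684]
R cols x [-0.232  0.971  0.052] y [0.973 0.231 0.024] z [ 0.011  0.056 -0.998] tilt 3.2773331840310553 az 78.74401296347878
1.0547118733938987e-15
t: 4.35
eef_pos: [-153.1, 667.3, 688.6]
tcp_rot: [3.117, -0.069, 1.805]
ft_force: [-1.1, 0.2, 0.0]
opening: 1.001
grip_force: 0.0
t: 4.43
eef_pos: [-155.3, 672.6, 689.7]
tcp_rot: [3.117, -0.094, 1.806]
ft_force: [0.3, -0.5, -0.4]
opening: 0.997
grip_force: 0.0
t: 4.52
eef_pos: [-157.4, 677.9, 690.4]
tcp_rot: [3.116, -0.117, 1.806]
ft_force: [-0.9, -0.5, 0.5]
opening: 1.0
grip_force: 0.0
t: 4.6
eef_pos: [-159.3, 683.4, 690.6]
tcp_rot: [3.115, -0.138, 1.807]
ft_force: [0.4, 0.6, -0.5]
opening: 1.002
grip_force: 0.0
t: 4.68
eef_pos: [-161.2, 688.7, 690.8]
tcp_rot: [3.115, -0.158, 1.808]
ft_force: [0.4, -0.3, -0.6]
opening: 0.995
grip_force: 0.0
t 4.6833 q [ 1.712  0.666  0.048 -0.015  2.268  1.466] p [-161.196  688.68   690.819]
R cols x [-0.232  0.96   0.157] y [0.973 0.23  0.026] z [-0.011  0.159 -0.987] tilt 9.163615415268488 az 93.90319472017329
```

```bash
(
python3 -m crank '[[40,0,-22,0,95]]'
python3 -m crank '[[40,0,-22,0,95]]'
python3 -m crank '[[40,0,-20,0,95]]'
python3 -m crank '[[40,0,-20,0,95]]'
python3 -m crank '[[40,0,-18,0,95]]'
python3 -m crank '[[40,0,-18,0,95]]'
python3 -m crank '[[40,0,-15,0,95]]'
python3 -m crank '[[40,0,-15,0,95]]'
python3 -m crank '[[40,0,-12,0,95]]'
python3 -m crank '[[40,0,-12,0,95]]'
python3 -m crank '[[40,0,-10,0,95]]'
python3 -m crank '[[40,0,-10,0,95]]' ) | grep -E "eef|rot"
python3 -c "
from h import *
show()"

```

```text
eef_pos: [-163.5, 696.2, 689.4]
tcp_rot: [3.114, -0.179, 1.808]
eef_pos: [-165.8, 704.2, 687.1]
tcp_rot: [3.114, -0.198, 1.809]
eef_pos: [-168.2, 712.2, 685.2]
tcp_rot: [3.114, -0.219, 1.809]
eef_pos: [-170.4, 719.8, 683.8]
tcp_rot: [3.113, -0.24, 1.81]
eef_pos: [-172.6, 727.4, 682.8]
tcp_rot: [3.113, -0.261, 1.81]
eef_pos: [-174.8, 734.5, 682.3]
tcp_rot: [3.112, -0.283, 1.811]
eef_pos: [-177.1, 742.5, 681.3]
tcp_rot: [3.112, -0.306, 1.812]
eef_pos: [-179.3, 750.3, 680.4]
tcp_rot: [3.111, -0.328, 1.812]
eef_pos: [-181.7, 758.9, 679.2]
tcp_rot: [3.111, -0.351, 1.813]
eef_pos: [-184.1, 767.2, 677.9]
tcp_rot: [3.11, -0.374, 1.814]
eef_pos: [-186.4, 775.7, 676.8]
tcp_rot: [3.11, -0.397, 1.815]
eef_pos: [-188.7, 783.8, 675.9]
tcp_rot: [3.109, -0.419, 1.816]
t 5.6833 q [1.724 0.715 0.049 0.005 1.957 1.489] p [-188.665  783.83   675.925]
R cols x [-0.221  0.886  0.407] y [0.973 0.229 0.03 ] z [-0.067  0.403 -0.913] tilt 24.09650964547713 az 99.44195194173122
```

```bash
python3 - <<'E'
from h import *
r=env.read_camera("top");np.set_printoptions(precision=1,suppress=True)
m=np.zeros((384,512),np.uint8);mk=cv2.medianBlur(mask(r,(16,80,150),(26,125,255)),3);m[165:245,300:385]=mk[165:245,300:385]
c=max(cv2.findContours(m,0,2)[0],key=cv2.contourArea);b=cv2.boxPoints(cv2.minAreaRect(cv2.convexHull(c)))
P=np.array([ray(r,u,v,45) for u,v in b]);print(cv2.contourArea(c),b,P,P.mean(0),np.linalg.norm(P-np.roll(P,1,0),axis=1))
E
```

```text
1383.0 [[317.1 210. ]
 [337.2 178.1]
 [370.3 199. ]
 [350.2 230.9]] [[ 437.9 -201.    45. ]
 [ 534.2 -256.7   45. ]
 [ 477.7 -352.2   45. ]
 [ 383.1 -295.7   45. ]] [ 458.2 -276.4   45. ] [109.4 111.2 110.9 110.2]
```

```bash
(
python3 -m crank '[[40,0,-8,0,95]]'
python3 -m crank '[[40,0,-8,0,95]]'
python3 -m crank '[[40,0,-6,0,95]]'
python3 -m crank '[[40,0,-6,0,95]]'
python3 -m crank '[[40,0,-3,0,95]]'
python3 -m crank '[[40,0,-3,0,95]]'
python3 -m crank '[[41,0,0,0,95]]'
python3 -m crank '[[41,0,0,0,95]]'
python3 -m crank '[[41,0,2,0,95]]'
python3 -m crank '[[41,0,2,0,95]]'
python3 -m crank '[[41,0,4,0,95]]'
python3 -m crank '[[41,0,4,0,95]]'
python3 -m crank '[[41,0,6,0,95]]'
python3 -m crank '[[41,0,6,0,95]]' 
python3 -m crank '[[41,0,6,0,95]]' ) | grep -E "eef|rot" | tail -4
python3 -c "
from h import *
show()"

```

```text
eef_pos: [-220.3, 903.0, 664.4]
tcp_rot: [3.098, -0.75, 1.831]
eef_pos: [-222.3, 910.3, 665.0]
tcp_rot: [3.097, -0.775, 1.832]
t 6.9833 q [1.733 0.799 0.049 0.024 1.518 1.499] p [-222.31   910.269  664.976]
R cols x [-0.185  0.69   0.699] y [0.973 0.228 0.032] z [-0.137  0.687 -0.714] tilt 44.446065225607654 az 101.29073729677239
```

```bash
cat >> h.py <<'E'
from scipy.optimize import least_squares
DAT=[([1.12235518,.491505612,1.55937261,0,1.09170839,-.1056],[209.99875,588.46211,233.1217]),
([1.08208743,.3866882,.09308423,.0126494,2.61983931,-.13471443],[156.3,437.7,832.2]),
([1.671,.378,.126,-.035,2.601,1.405],[-107.386,453.763,828.465]),([1.705,.66,.05,-.027,2.378,1.452],[-150.706,659.518,691.684]),
([1.724,.715,.049,.005,1.957,1.489],[-188.665,783.83,675.925]),([1.733,.799,.049,.024,1.518,1.499],[-222.31,910.269,664.976])]
def fk(q,x):
    a1,a2,L,r0,h,d=x[:6];s=q[1]+q[2];e=x[6]
    v=np.array([r0+a1*np.sin(q[1])+a2*np.sin(s)+e*np.cos(s),d,h+a1*np.cos(q[1])+a2*np.cos(s)-e*np.sin(s)])
    return Ro.from_euler('z',q[0]).apply(v)+L*model(q)[:,2]
def fit(): 
    f=least_squares(lambda x:np.concatenate([(fk(q,x)-p) for q,p in DAT]+[[.02*(x[3]),.02*x[6]]]),[450,450,250,0,250,60,0]);return f.x,np.abs(f.fun).max()
def ik(p,R,q0,x):
    lo=[-3.1,-.84,.05,-1.13,.06,-2.69];hi=[3.1,2.19,2.79,4.28,2.93,2.69]
    f=lambda q:np.concatenate([(fk(q,x)-p)/300,(model(q)-R).ravel()])
    g=least_squares(f,np.clip(q0,np.add(lo,.01),np.subtract(hi,.01)),bounds=(lo,hi));return g.x,np.abs(g.fun).max()
E
python3 - <<'E'
from h import *
s,R=show();x,e=fit();print("fit",x,e)
R=R@Rt([0,0,np.radians(2.6)]);print(R[:,1])
m=np.array([-.2215,.975,0]);M=np.array([437.1,368.3,58]);G=M-78*m;print("grip",G)
q=s["joints"]
for nm,yaw,p in(("above",0,G-150*R[:,2]),("grasp",0,G),("lift",0,G+[0,0,200]),("lift+90",90,G+[0,0,200]),("lift-90",-90,G+[0,0,200]),("lift180",180,G+[0,0,200]),("lift-180",-180,G+[0,0,200]),("block180",180,[458,-276,123]),("block180u",180,[458,-276,250]),("block-180",-180,[458,-276,123])):
    qq,e=ik(p,R@Rt([0,0,np.radians(yaw)]),q,x);print(nm,qq,"err %.3f"%e)
    if e<.02:q=qq
E
```

```text
t 6.9833 q [1.733 0.799 0.049 0.024 1.518 1.499] p [-222.31   910.269  664.976]
R cols x [-0.185  0.69   0.699] y [0.973 0.228 0.032] z [-0.137  0.687 -0.714] tilt 44.446065225607654 az 101.29073729677239
fit [586.326 411.002 252.861   0.252 197.145  65.938  43.138] 0.8627578935322976
[0.981 0.196 0.   ]
grip [454.377 292.25   58.   ]
above [-0.099  0.531  1.978  0.851  1.098 -0.883] err 0.000
grasp [ 0.107  0.723  2.043  1.14   0.875 -1.075] err 0.000
lift [ 0.107  0.38   1.909  0.878  1.135 -0.598] err 0.000
lift+90 [0.107 0.38  1.909 0.878 1.135 0.973] err 0.000
lift-90 [0.107 0.38  1.909 0.878 1.135 0.973] err 1.961
lift180 [0.107 0.38  1.909 0.878 1.135 2.544] err 0.000
lift-180 [0.107 0.38  1.909 0.878 1.135 2.544] err 0.000
block180 [-0.839  0.756  1.597  0.366  1.495  1.941] err 0.000
block180u [-0.839  0.605  1.507  0.369  1.72   2.028] err 0.000
block-180 [-0.839  0.756  1.597  0.366  1.495  1.941] err 0.000
```

```bash
cat >> h.py <<'E'
def to(p):
    s=env.state();d=Rt(s["tcp_rot"]).T@(np.asarray(p)-s["eef_pos"]);print("shift",np.round(d,1),"len %.0f rows %.1f"%(np.linalg.norm(d),np.linalg.norm(d)/41.7))
E
python3 -c "
from h import *
to([475,189,330])"
```

```text
shift [-861.   503.6 -351.7] len 1058 rows 25.4
```

```bash
(python3 -m crank '[[-29,17,-12,0,95],[-57,34,-23,0,95],[-86,50,-35,0,95],[-115,67,-47,0,95],[-143,84,-59,0,95],[-172,101,-70,0,95],[-201,118,-82,0,95],[-230,134,-94,0,95],[-258,151,-105,0,95],[-287,168,-117,0,95]]'
python3 -m crank '[[-29,17,-12,0,95],[-57,34,-23,0,95],[-86,50,-35,0,95],[-115,67,-47,0,95],[-143,84,-59,0,95],[-172,101,-70,0,95],[-201,118,-82,0,95],[-230,134,-94,0,95],[-258,151,-105,0,95],[-287,168,-117,0,95]]') | grep -E "eef|rot|force"
python3 -c "
from h import *
show();to([475,189,330])"
```

```text
eef_pos: [4.7, 674.2, 556.7]
tcp_rot: [3.096, -0.775, 1.832]
ft_force: [0.6, 0.7, 0.9]
grip_force: 0.0
eef_pos: [237.0, 434.5, 445.4]
tcp_rot: [3.095, -0.775, 1.833]
ft_force: [0.5, 0.5, 0.1]
grip_force: 0.0
t 8.65 q [ 0.589 -0.02   1.877  0.816  1.093  0.025] p [237.02  434.542 445.422]
R cols x [-0.185  0.69   0.7  ] y [0.973 0.228 0.034] z [-0.136  0.687 -0.714] tilt 44.46835145187164 az 101.20487843585865
shift [-294.3  171.8 -118.8] len 361 rows 8.7
```

```bash
python3 -m crank '[[-30,17,-12,0.5,75],[-60,35,-24,1,75],[-90,52,-36,1.5,75],[-120,70,-48,2,75],[-150,88,-60,2.7,75],[-180,105,-72,2.7,75],[-210,122,-85,2.7,75],[-240,140,-97,2.7,75],[-270,158,-109,2.7,75],[-294,172,-119,2.7,75]]'
python3 -c "
from h import *
show();R=Rt(env.state()['tcp_rot']);G=np.array([454.4,292.2,58]);to(G-130*R[:,2]);print(130*R[:,2])
for n in('top','side'):
  r=env.read_camera(n);cv2.imwrite('pics/%s2.png'%n,r['img']);print(proj(r,env.state()['eef_pos']),proj(r,G))
a=cv2.imread('pics/side2.png')[60:210,90:290];cv2.imwrite('pics/c2.png',cv2.resize(a,(800,600),interpolation=2))
"
```

```text
t: 9.48
eef_pos: [476.0, 188.3, 329.5]
tcp_rot: [-3.141, -0.775, 1.765]
ft_force: [0.2, 0.8, -0.3]
opening: 0.788
grip_force: 0.0
t 9.4833 q [-0.101  0.302  1.803  0.75   1.381 -0.577] p [476.018 188.292 329.549]
R cols x [-0.138  0.701  0.7  ] y [ 0.981  0.194 -0.001] z [-0.136  0.686 -0.715] tilt 44.393972487959445 az 101.20332110552899
shift [-114.1   -0.9  138.3] len 179 rows 4.3
[-17.67   89.213 -92.891]
[164.827 162.888] [143.904 194.424]
[190.493  73.929] [176.357 141.524]
```

View pics/c2.png

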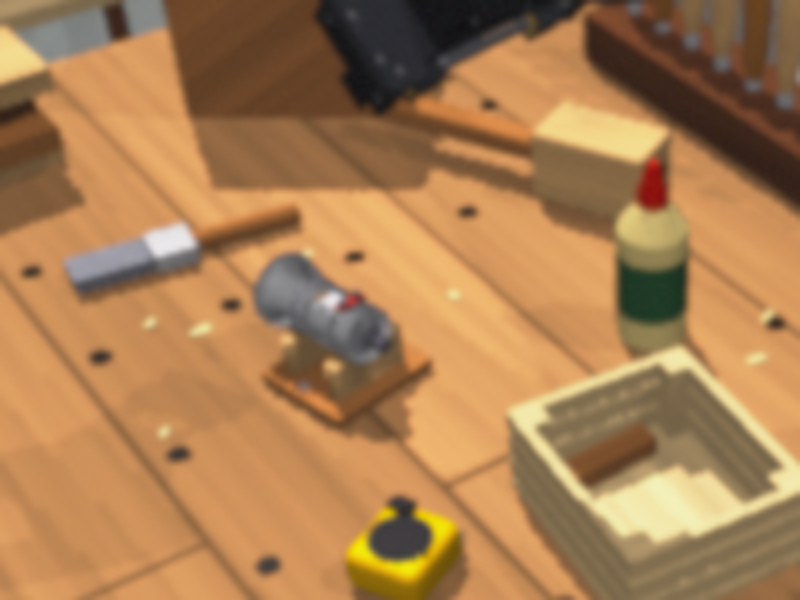

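```bash
python3 -m crank '[[-28,0,34,0,75],[-56,0,68,0,75],[-85,-1,102,0,75],[-114,-1,138,0,75],[-114,-1,138,0,75]]' | grep -E "eef|force"
python3 -c "
from h import *
s,R=show();to([454.4,292.2,58])
r=env.read_camera('top');cv2.imwrite('pics/top3.png',r['img']);print(proj(r,s['eef_pos']))
r=env.read_camera('side');cv2.imwrite('pics/side3.png',r['img']);print(proj(r,s['eef_pos']))
a=cv2.imread('pics/top3.png')[150:240,90:210];b=cv2.imread('pics/side3.png')[90:180,120:240]
cv2.imwrite('pics/c3.png',cv2.resize(np.vstack([a,b]),(480,720),interpolation=2)[:, :][:600] if 0 else np.hstack([cv2.resize(a,(400,300),interpolation=2),cv2.resize(b,(400,300),interpolation=2)]))
"
```

```text
eef_pos: [468.4, 205.4, 148.0]
ft_force: [0.3, -0.7, 0.3]
grip_force: 0.0
t 10.0 q [-0.067  0.556  2.001  0.887  1.056 -0.905] p [468.373 205.395 147.973]
R cols x [-0.135  0.701  0.7  ] y [ 0.981  0.195 -0.006] z [-0.141  0.685 -0.714] tilt 44.412615620948905 az 101.61744101605909
shift [ -0.2   3.8 125.7] len 126 rows 3.0
[169.41 184.16]
[191.37  129.666]
```

View pics/c3.png

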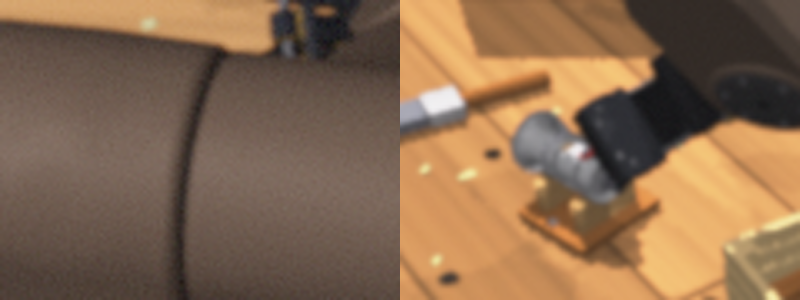

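The arm blocks the top view. The side view shows the fingers lined up over the body, one on either side of the red clamp. I'll close in and grip.

```bash
python3 -m crank '[[0,3,30,0,75],[0,4,60,0,75],[0,4,85,0,75],[0,4,105,0,75],[0,4,118,0,75],[0,4,126,0,75],[0,4,126,0,75]]' | grep -E "eef|force|open"
python3 -m crank '[[0,0,0,0,40],[0,0,0,0,40],[0,0,0,0,40],[0,0,0,0,40],[0,0,0,0,40],[0,0,0,0,40]]' | grep -E "eef|force|open"
python3 -c "
from h import *
show()"
```

```text
eef_pos: [457.0, 293.1, 62.7]
ft_force: [0.4, 0.5, -0.4]
opening: 0.789
grip_force: 0.0
eef_pos: [456.7, 291.7, 62.5]
ft_force: [-1.8, -6.2, 5.4]
opening: 0.495
grip_force: 29.9
t 11.1833 q [ 0.105  0.715  2.036  1.127  0.881 -1.057] p [456.721 291.705  62.473]
R cols x [-0.139  0.701  0.7  ] y [ 0.981  0.196 -0.001] z [-0.137  0.686 -0.714] tilt 44.421114467496196 az 101.32718000485507
```

```bash
python3 -m crank '[[7,0,-7,0,40],[21,0,-21,0,40],[42,0,-43,0,40],[63,0,-64,0,40],[84,0,-86,0,40],[105,0,-107,0,40],[126,0,-128,0,40],[140,0,-143,0,40],[140,0,-143,0,40]]' | grep -E "eef|force|open"
python3 -c "
from h import *
s,R=show();to([458,-276,270]);x,e=fit()
for yaw,p in((60,s['eef_pos']+[0,-190,10]),(120,[458,-90,270]),(180,[458,-276,270]),(180,[458,-276,123])):
  print(ik(np.array(p),R@Rt([0,0,np.radians(yaw)]),s['joints'],x))
r=env.read_camera('side');cv2.imwrite('pics/c4.png',cv2.resize(r['img'][20:200,90:290],(600,540),interpolation=2));print(proj(r,s['eef_pos']))"
```

```text
eef_pos: [457.9, 291.9, 265.5]
ft_force: [0.3, -0.5, -5.2]
opening: 0.495
grip_force: 30.0
t 11.9333 q [ 0.106  0.373  1.895  0.871  1.145 -0.582] p [457.885 291.917 265.531]
R cols x [-0.143  0.701  0.699] y [0.981 0.195 0.005] z [-0.133  0.686 -0.715] tilt 44.35267380417719 az 100.9434644629675
shift [-394.8 -110.5 -393. ] len 568 rows 13.6
(array([-0.278,  0.347,  1.904,  0.691,  1.365,  0.257]), np.float64(1.289701382726586e-11))
(array([-0.611,  0.436,  1.767,  0.508,  1.553,  1.112]), np.float64(1.8189894035458565e-14))
(array([-0.84 ,  0.584,  1.489,  0.374,  1.753,  2.04 ]), np.float64(1.5987211554602254e-14))
(array([-0.59 ,  0.726,  2.327, -1.13 ,  0.06 , -2.69 ]), np.float64(0.7800782848150037))
[167.833  81.878]
```

View pics/c4.png

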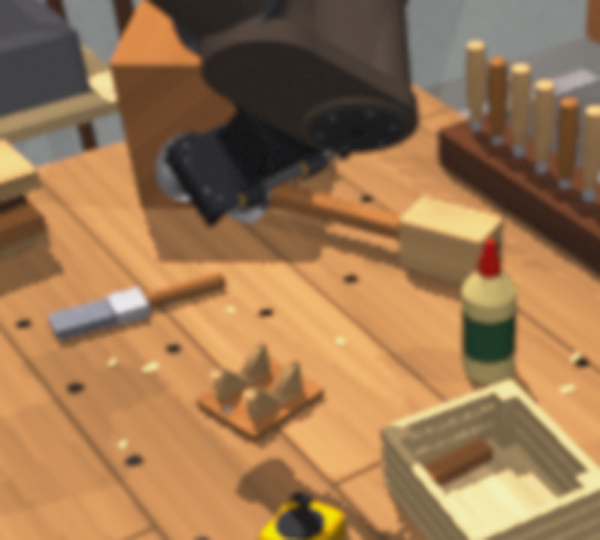

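```bash
python3 -m crank '[[-15,-4,-15,7,40],[-30,-8,-30,14,40],[-46,-13,-45,21,40],[-61,-17,-60,28,40],[-76,-21,-75,35,40],[-91,-25,-90,42,40],[-106,-30,-105,49,40],[-121,-34,-121,56,40],[-137,-38,-136,63,40],[-152,-42,-151,70,40]]' | grep -E "eef|force|open"
python3 -c "
from h import *
s,R=show();to([458,-276,270])"
```

```text
eef_pos: [457.2, 72.6, 261.8]
ft_force: [1.0, -0.2, -5.7]
opening: 0.493
grip_force: 30.0
t 12.8167 q [-0.334  0.374  1.906  0.662  1.374  0.39 ] p [457.232  72.557 261.814]
R cols x [0.878 0.419 0.233] y [ 0.459 -0.594 -0.661] z [-0.139  0.687 -0.714] tilt 44.46689282735428 az 101.41169485221957
shift [-143.4  202.  -245.3] len 349 rows 8.4
```

```bash
python3 -m crank '[[-14,20,-25,7,40],[-29,40,-49,14,40],[-43,61,-74,21,40],[-57,81,-98,28,40],[-72,101,-123,35,40],[-86,121,-147,42,40],[-100,141,-172,49,40],[-115,162,-196,56,40],[-129,182,-221,63,40],[-143,202,-245,70,40]]' | grep -E "eef|force|open"
python3 -m crank '[[0,0,0,7,40],[0,0,0,14,40],[0,0,0,21,40],[0,0,0,28,40],[0,0,0,35,40],[0,0,0,40,40],[0,0,0,40,40]]' | grep -E "eef|force|open"
python3 -c "
from h import *
s,R=show();to([458,-276,128]);Rg=np.array([[-.139,.701,.700],[.981,.196,-.001],[-.137,.686,-.714]]).T
# cutter dir (mouth) in tool frame at grasp
for az in (101.3,102.8,104):
  m=np.array([np.cos(np.radians(az)),np.sin(np.radians(az)),0]);print(az,'mouth dir now',R@(Rg.T@m))
for n in('side','top'):
  r=env.read_camera(n);cv2.imwrite('pics/%s5.png'%n,r['img']);p=proj(r,s['eef_pos']);print(p)
  u,v=int(p[0]),int(p[1]);cv2.imwrite('pics/c5%s.png'%n,cv2.resize(r['img'][max(v-50,0):v+110,max(u-80,0):u+80],(400,400),interpolation=2))
cv2.imwrite('pics/c5.png',np.hstack([cv2.imread('pics/c5side.png'),cv2.imread('pics/c5top.png')]))"
```

```text
eef_pos: [459.9, -276.1, 269.4]
ft_force: [0.7, -0.4, -4.5]
opening: 0.496
grip_force: 30.0
eef_pos: [460.2, -274.2, 269.5]
ft_force: [0.1, -0.1, -4.5]
opening: 0.496
grip_force: 30.0
t 14.2333 q [-0.835  0.587  1.486  0.375  1.757  2.052] p [ 460.167 -274.245  269.486]
R cols x [ 0.134 -0.7   -0.702] y [-0.981 -0.192  0.004] z [-0.138  0.688 -0.712] tilt 44.57917556983214 az 101.33617123290959
shift [100.2   1.8  99.9] len 142 rows 3.4
101.3 mouth dir now [-0.001 -0.019 -1.   ]
102.8 mouth dir now [ 0.025 -0.013 -1.   ]
104 mouth dir now [ 0.045 -0.009 -0.999]
[305.524 195.5  ]
[359.813 186.53 ]
```

View pics/c5.png

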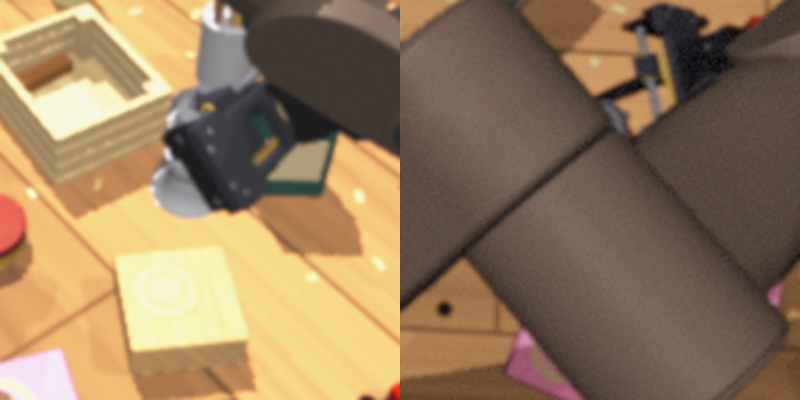

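```bash
python3 -m crank '[[20,1,20,0,40],[45,2,45,0,40],[70,2,70,0,40],[85,2,85,0,40],[94,2,94,0,40],[97,2,97,0,40],[97,2,97,0,40]]' | grep -E "eef|ft"
python3 -m crank '[[0.7,0,0.7,0,40],[1.4,0,1.4,0,40],[1.4,0,1.4,0,40]]' | grep -E "eef|ft"
python3 -m crank '[[0.7,0,0.7,0,40],[1.4,0,1.4,0,40],[1.4,0,1.4,0,40]]' | grep -E "eef|ft"
python3 -m crank '[[0.7,0,0.7,0,40],[1.4,0,1.4,0,40],[1.4,0,1.4,0,40]]' | grep -E "eef|ft"
python3 -m crank '[[0.7,0,0.7,0,40],[1.4,0,1.4,0,40],[1.4,0,1.4,0,40]]' | grep -E "eef|ft"
```

```text
eef_pos: [458.6, -276.1, 134.0]
ft_force: [1.1, 0.0, -5.0]
eef_pos: [458.9, -276.4, 133.5]
ft_force: [0.0, 0.4, -4.9]
eef_pos: [458.6, -276.2, 130.8]
ft_force: [0.4, 0.6, -5.1]
eef_pos: [458.6, -276.2, 128.5]
ft_force: [-0.2, -0.7, -5.3]
eef_pos: [458.6, -276.2, 127.3]
ft_force: [-0.8, 0.3, 3.4]
```

```bash
python3 -m crank '[[-20,0,-20,0,40],[-42,0,-42,0,40],[-42,0,-42,0,40],[-33,0,-33,0,40],[-17,0,-17,0,40],[1,0,1,0,40]]' | grep -E "eef|ft|open"
python3 -m crank '[[0,0,0,0,40],[-20,0,-20,0,40],[-42,0,-42,0,40],[-42,0,-42,0,40]]' | grep -E "eef|ft|open"
python3 -c "
from h import *
s,R=show();print(s['moment'])
r=env.read_camera('side');cv2.imwrite('pics/side6.png',r['img'][120:310,210:400])
cv2.imwrite('pics/c6.png',cv2.resize(r['img'][160:310,230:380],(600,600),interpolation=2))"
```

```text
eef_pos: [458.3, -276.0, 123.3]
ft_force: [2.6, -12.4, 29.6]
opening: 0.498
eef_pos: [459.2, -276.2, 186.6]
ft_force: [0.3, -0.1, -4.2]
opening: 0.497
t 16.75 q [-0.838  0.675  1.559  0.366  1.602  1.985] p [ 459.178 -276.207  186.577]
R cols x [ 0.141 -0.702 -0.698] y [-0.981 -0.195 -0.001] z [-0.135  0.685 -0.716] tilt 44.252973742227475 az 101.16755852282792
[-1.015 -0.103 -0.031]
```

View pics/c6.png

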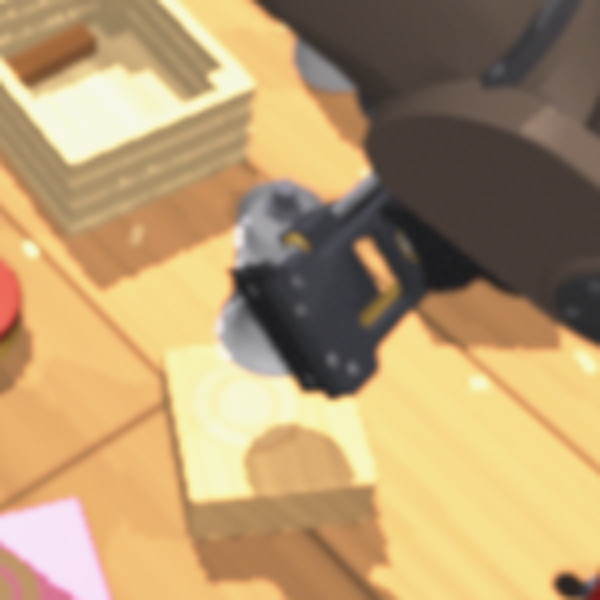

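```bash
python3 -c "
from h import *
np.set_printoptions(precision=1,suppress=True)
s=env.state();r=env.read_camera('side');p=s['eef_pos']
# axis offset: TCP 4.5 mm toward blade side. blade dir now = R*(Rg^T up)
R=Rt(s['tcp_rot']);Rg=np.array([[-.139,.701,.700],[.981,.196,-.001],[-.137,.686,-.714]]).T
b=R@(Rg.T@np.array([0,0,1.]));print('blade dir',b)
a=p-4.5*b
for k in (78,82):
  for nm,d in(('tip',122-k),('z101',101-k),('mouth',-k)):
    q=proj(r,a+[0,0,d]);print(k,nm,q,(q-[230,160])*4)
"
```

```text
blade dir [ 0.2 -1.   0. ]
78 tip [301.9 209.2] [287.5 197. ]
78 z101 [301. 216.] [283.9 224.1]
78 mouth [297.1 245.6] [268.2 342.5]
82 tip [301.7 210.6] [286.8 202.2]
82 z101 [300.8 217.3] [283.2 229.2]
82 mouth [296.9 246.7] [267.6 346.8]
```

```bash
python3 -m crank '[[0,0,0,0,40],[7,0,7,0,40],[24,0,24,0,40],[41,0,41,0,40]]' | grep -E "eef|ft|open"
python3 -m crank '[[0,0,0,0,40],[-20,0,-20,0,40],[-41,0,-41,0,40],[-41,0,-41,0,40],[-41,0,-41,0,40]]' | grep -E "eef|ft|open"
python3 -m crank '[[7,0,7,0,40],[24,0,24,0,40],[41,0,41,0,40]]' | grep -E "eef|ft|open"
python3 -m crank '[[0,0,0,0,40],[-20,0,-20,0,40],[-41,0,-41,0,40],[-41,0,-41,0,40],[-41,0,-41,0,40]]' | grep -E "eef|ft|open"
python3 -c "
from h import *
s,R=show();r=env.read_camera('side');cv2.imwrite('pics/c7.png',cv2.resize(r['img'][160:310,230:380],(600,600),interpolation=2))"
```

```text
eef_pos: [458.4, -276.1, 124.4]
ft_force: [-0.9, -0.1, -5.4]
opening: 0.497
eef_pos: [458.7, -275.8, 185.2]
ft_force: [1.1, 0.0, -5.7]
opening: 0.495
eef_pos: [458.3, -276.0, 124.5]
ft_force: [0.7, -0.8, -5.7]
opening: 0.495
eef_pos: [458.6, -275.8, 185.1]
ft_force: [0.7, -0.1, -6.0]
opening: 0.494
t 18.2667 q [-0.838  0.677  1.561  0.366  1.6    1.984] p [ 458.634 -275.779  185.111]
R cols x [ 0.14  -0.702 -0.699] y [-0.981 -0.195 -0.   ] z [-0.136  0.685 -0.715] tilt 44.321392405883024 az 101.23749897810927
```

View pics/c7.png

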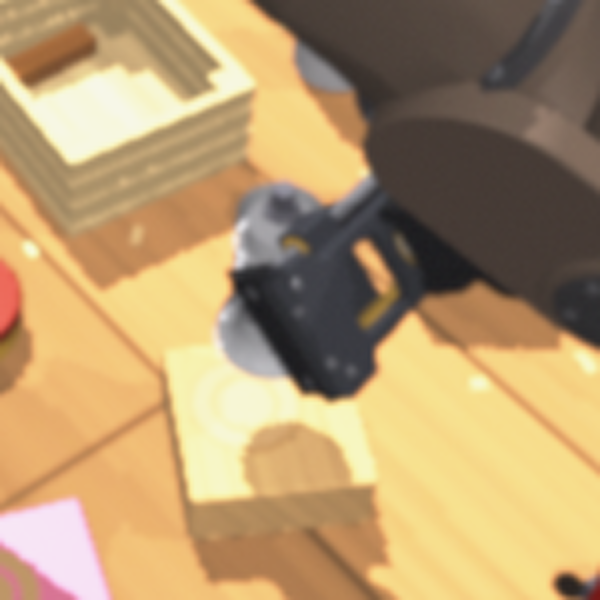

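```bash
python3 -m crank '[[8,0,8,0,40],[25,0,25,0,40],[43,0,43,0,40]]' | grep -E "eef|ft"
python3 -m crank '[[0,0,0,0,40],[-20,0,-20,0,40],[-41,0,-41,0,40],[-41,0,-41,0,40],[-41,0,-41,0,40]]' | grep -E "eef|ft|open"
python3 -m crank '[[7,0,7,0,40],[24,0,24,0,40],[42,0,42,0,40]]' | grep -E "eef|ft"
python3 -m crank '[[0,0,0,0,40],[-20,0,-20,0,40],[-41,0,-41,0,40],[-41,0,-41,0,40],[-41,0,-41,0,40]]' | grep -E "eef|ft|open"
python3 -c "
from h import *
for n in ('side','top'):
  r=env.read_camera(n);cv2.imwrite('pics/%s8.png'%n,r['img'])
a=cv2.imread('pics/c7.png').astype(int);b=cv2.resize(cv2.imread('pics/side8.png')[160:310,230:380],(600,600),interpolation=2).astype(int)
d=abs(a-b).max(2);print((d>40).sum(),[ (d[v:v+100,u:u+100]>40).sum() for v in (300,350,400) for u in (150,200,250,300)])"
```

```text
eef_pos: [458.3, -276.1, 121.8]
ft_force: [-0.6, 0.0, -6.1]
eef_pos: [458.5, -275.7, 181.4]
ft_force: [-0.3, -1.0, -7.0]
opening: 0.494
eef_pos: [458.2, -276.0, 120.0]
ft_force: [0.4, 0.1, -6.0]
eef_pos: [458.4, -275.6, 179.7]
ft_force: [0.2, -0.6, -7.0]
opening: 0.501
10286 [np.int64(9), np.int64(794), np.int64(1117), np.int64(1091), np.int64(0), np.int64(561), np.int64(1297), np.int64(1144), np.int64(0), np.int64(4), np.int64(408), np.int64(443)]
```

```bash
python3 -m crank '[[15,0,15,0,40],[30,0,30,0,40],[37,0,37,0,40],[39,0,39,0,40],[39,0,39,0,40],[39,0,39,0,40]]' | grep -E "eef|ft"
python3 -m crank '[[1,0,1,0,40],[1.4,0,1.4,0,40],[1.4,0,1.4,0,40]]' | grep -E "eef|ft"
python3 -m crank '[[1,0,1,0,40],[1.4,0,1.4,0,40],[1.4,0,1.4,0,40]]' | grep -E "eef|ft"
python3 -m crank '[[1,0,1,0,40],[1.4,0,1.4,0,40],[1.4,0,1.4,0,40]]' | grep -E "eef|ft"
python3 -m crank '[[1,0,1,0,40],[1.4,0,1.4,0,40],[1.4,0,1.4,0,40]]' | grep -E "eef|ft"
```

```text
eef_pos: [458.7, -276.4, 125.4]
ft_force: [0.6, -0.2, -4.8]
eef_pos: [458.7, -276.4, 123.7]
ft_force: [-0.8, -0.1, -6.3]
eef_pos: [458.6, -276.3, 121.3]
ft_force: [-0.0, 0.2, -4.5]
eef_pos: [458.6, -276.3, 119.1]
ft_force: [-0.5, 0.3, -5.4]
eef_pos: [458.6, -276.3, 117.2]
ft_force: [-0.6, -0.0, -5.5]
```

```bash
python3 -m crank '[[1,0,1,0,40],[1.4,0,1.4,0,40],[1.4,0,1.4,0,40]]' | grep -E "eef|ft"
python3 -m crank '[[1,0,1,0,40],[1.4,0,1.4,0,40],[1.4,0,1.4,0,40]]' | grep -E "eef|ft"
python3 -m crank '[[1,0,1,0,40],[1.4,0,1.4,0,40],[1.4,0,1.4,0,40]]' | grep -E "eef|ft"
python3 -c "
from h import *
s=env.state();r=env.read_camera('side');cv2.imwrite('pics/c9.png',cv2.resize(r['img'][160:310,230:380],(600,600),interpolation=2))
a=s['eef_pos']-4.5*np.array([.2,-.98,0])
for k in (68,73,78):
  for nm,d in(('tip',122-k),('mouth',-k)): print(k,nm,(proj(r,a+[0,0,d])-[230,160])*4)"
```

```text
eef_pos: [458.7, -276.5, 115.9]
ft_force: [0.8, -1.8, 2.4]
eef_pos: [458.9, -276.8, 115.5]
ft_force: [-0.3, -5.6, 18.5]
eef_pos: [459.2, -277.4, 114.9]
ft_force: [-0.5, -10.7, 29.7]
68 tip [280.12029379 272.84400239]
68 mouth [262.3193758  405.25096915]
73 tip [279.32185378 278.78296692]
73 mouth [261.65790884 410.17109931]
78 tip [278.52983232 284.67418889]
78 mouth [261.0012844  415.05520977]
```

View pics/c9.png

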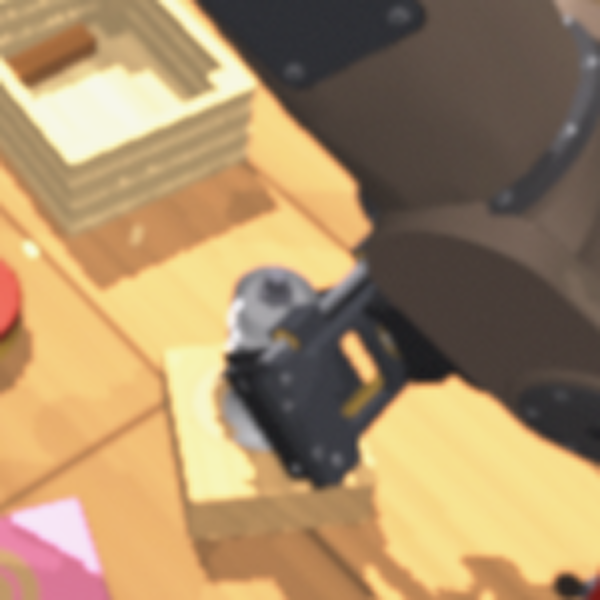

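```bash
python3 -m crank '[[-15,0,-15,0,40],[-30,0,-30,0,40],[-42,0,-42,0,40],[-42,0,-42,0,40],[-42,0,-42,0,40]]' | grep -E "eef|ft|open"
cat >> h.py <<'E'
def blockdiff(ref):
    # change on the block top relative to a reference picture, side camera
    r=env.read_camera("side");a=cv2.imread(ref).astype(int);b=r["img"].astype(int)
    poly=np.array([proj(r,[458+60*c-0,-276+60*s,45]) for c,s in np.array([(1,0),(0,1),(-1,0),(0,-1)])])
    d=np.abs(a-b).max(2);return r,d
E
python3 -c "
from h import *
s,R=show()
r=env.read_camera('side');cv2.imwrite('pics/side10.png',r['img'])
a=cv2.imread('pics/side8.png').astype(int);b=r['img'].astype(int)
d=(b-a).sum(2)//3
print(proj(r,[458,-276,45]),proj(r,[458,-276,97]))
for v in range(225,292,3): print(v,' '.join('%4d'%x for x in b[v,270:330:3].sum(1)//3))"
```

```text
eef_pos: [458.6, -275.8, 170.6]
ft_force: [-0.4, -0.5, -5.9]
opening: 0.492
t 22.4667 q [-0.838  0.694  1.571  0.365  1.575  1.975] p [ 458.606 -275.83   170.619]
R cols x [ 0.139 -0.702 -0.699] y [-0.981 -0.195  0.   ] z [-0.136  0.685 -0.715] tilt 44.329083034386066 az 101.25707830546244
[296.246 262.664] [298.069 249.359]
225  165  201  205  204  202  202  216  154  141  146   97  120   67   61   75   68  119   96   51   69
228  201  201  205  205  204  202  206  170  151  146  139  107   79   75   69   60  167  193   72   52
231  203  202  201  205  205  200  146   74   66   88   87   73   68   69   65   57   62  197  176   51
234  203  203  201  201  205  201   74   41   37   48   61   86   67   67   63   60   53  126  203  102
237  201  202  202  201  200  196   69   54   37   50   60   84   68   67   61   62   54   54  163  111
240  202  201  202  202  200  187  134   36   34   43   56   63   68   65   61   61   53   68  106   83
243  201  202  201  202  205  174  121   89   30   33   47   84   67   62   61   61   66  104   92   67
246  200  204  208  211  217  174  138  138  
[... 918 characters left out ...]
8  228  218  161  168  171  172  171  168  169  162  202  228  226  200  201
276  183  161  201  223  228  230  218  172  176  176  173  172  168  170  167  170  226  229  204  199
279  184  173  182  223  228  231  226  182  172  177  170  172  168  170  171  165  219  224  208  201
282  182  179  149  224  226  231  226  222  174  181  172  168  167  160  151  142  140  136  190  204
285  180  179  129  181  174  165  154  146  139  138  144  137  135  136  132  134  133  129  184  202
288  175  180  137  139  140  135  137  139  135  135  133  141  137  134  136  131  133  134  157  195
291  174  176  152  139  139  137  135  133  137  134  136  135  128  133  142  136  126  139  157  197
```

```bash
python3 -m crank '[[5,0,5,0,40],[22,0,22,0,40],[39,0,39,0,40],[39,0,39,0,40]]' | grep -E "eef|ft"
python3 -m crank '[[-20,0,-20,0,40],[-39,0,-39,0,40],[-39,0,-39,0,40],[-39,0,-39,0,40]]' | grep -E "eef|ft|open"
python3 -c "
from h import *
s=env.state();r=env.read_camera('side');b=r['img'].astype(int);cv2.imwrite('pics/side11.png',r['img'])
a=cv2.imread('pics/side10.png').astype(int);d=abs(a-b).max(2)
print('diff',(d[220:292,265:330]>25).sum())
for v in range(243,286,3): print(v,' '.join('%4d'%x for x in b[v,270:330:3].sum(1)//3))"
```

```text
eef_pos: [458.0, -275.9, 111.5]
ft_force: [0.2, -0.3, -5.1]
eef_pos: [458.6, -275.8, 170.0]
ft_force: [-0.0, -0.6, -5.9]
opening: 0.494
diff 100
243  201  201  201  202  208  170  126   92   31   33   47   89   69   62   62   61   64  104  100   68
246  200  205  208  211  221  185  147  141   62   31   40   53   61   61   61   62   69   93   69  106
249  191  222  220  222  221  205  164  165  140   41   32   44   54   60   61   61   61   63  105  202
252  162  222  221  221  225  230  188  177  183  113   31   36   48   57   62   61   61   63  191  204
255  148  218  222  224  230  225  225  218  197  182   65   31   43   53  100   64   62   64  193  200
258  153  209  222  229  227  228  230  232  234  229  213   39   41   46   59   73   75   80  198  202
261  134  199  222  230  227  229  232  235  235  233  230  163   55   38   50   60   78  192  203  204
264  173  165  222  226  230  225  235  235  229  209  198  172  181  176   95  156  217  205  205  204
267  179  148  222  221  229  235  230  219  166  168  167  156  169  177  217  228  228  208  206  205
270  181  131  220  223  227  230  233  178  167  164  157  164  170  169  164  222  228  217  202  206
273  182  142  215  222  226  229  224  162  169  171  172  171  168  169  162  184  228  226  200  202
276  182  161  201  223  228  230  226  173  177  175  172  173  168  170  167  167  225  229  205  199
279  183  172  182  223  228  231  227  186  172  178  170  172  168  170  171  165  220  224  208  201
282  181  180  150  223  226  231  226  221  173  181  172  168  167  160  152  141  140  136  190  203
285  179  179  129  181  173  165  154  146  139  137  143  137  135  136  132  134  133  129  184  202
```

```bash
cat >> h.py <<'E'
def look(n):
    r=env.read_camera('side');b=r['img'].astype(int);cv2.imwrite('pics/side%s.png'%n,r['img'])
    for v in range(243,283,3): print(v,' '.join('%4d'%x for x in b[v,276:321:3].sum(1)//3))
E
python3 -m crank '[[6,0,6,0,40],[23,0,23,0,40],[40,0,40,0,40],[40,0,40,0,40]]' | grep -E "eef|ft"
python3 -m crank '[[-20,0,-20,0,40],[-40,0,-40,0,40],[-40,0,-40,0,40],[-40,0,-40,0,40]]' | grep -E "eef|ft|open"
python3 -c "
from h import *
look(12)"
python3 -m crank '[[7,0,7,0,40],[24,0,24,0,40],[41,0,41,0,40],[41,0,41,0,40]]' | grep -E "eef|ft"
python3 -m crank '[[-20,0,-20,0,40],[-41,0,-41,0,40],[-41,0,-41,0,40],[-41,0,-41,0,40]]' | grep -E "eef|ft|open"
python3 -c "
from h import *
look(13)"
```

```text
eef_pos: [457.9, -275.6, 109.4]
ft_force: [-0.3, -0.1, -5.7]
eef_pos: [458.5, -275.8, 170.0]
ft_force: [0.2, -0.0, -6.2]
opening: 0.494
243  200  202  207  174  130   89   31   34   48   88   69   63   61   61   64
246  208  211  218  187  152  143   63   31   40   52   60   61   61   61   70
249  220  222  220  233  167  167  143   38   31   45   55   61   61   60   61
252  221  221  225  229  198  177  184  112   30   37   48   57   61   61   61
255  222  224  230  225  226  222  211  188   67   31   43   55   98   63   62
258  221  229  227  228  230  232  234  229  214   39   41   45   58   73   76
261  222  230  227  229  233  235  235  233  230  155   56   39   49   60   79
264  222  226  230  225  235  235  233  219  221  202  183  178   96  151  217
267  222  221  229  235  230  223  176  167  167  156  168  188  217  229  228
270  220  223  227  230  233  188  166  163  157  164  170  169  164  223  228
273  215  222  226  228  225  168  169  170  171  172  168  169  162  184  228
276  202  223  228  230  226  178  176  175  172  173  168  170  168  167  224
279  182  223  2
[... 681 characters left out ...]
229  227  228  229  232  234  229  214   40   48   47   58   70   72
261  222  230  227  229  233  235  235  233  230  164   55   39   51   61   78
264  221  225  230  226  235  235  234  223  223  213  207  189  103  163  217
267  222  221  231  235  230  225  201  169  168  156  172  204  219  228  228
270  220  223  227  230  233  212  167  163  157  164  171  169  163  223  228
273  215  222  226  228  226  175  169  170  172  171  168  169  162  183  228
276  202  223  228  229  227  180  176  175  172  172  168  170  167  163  222
279  182  223  228  231  227  186  173  177  170  172  168  170  171  163  208
282  149  223  226  231  226  222  173  181  172  168  167  159  151  141  140
```

```bash
python3 -m crank '[[-20,0,-20,0,40],[-23,0,-23,0,40],[-23,0,-23,0,40],[0,0,0,0,40],[23,0,23,0,40],[46,0,46,0,40]]' | grep -E "eef|ft"
python3 -m crank '[[-23,0,-23,0,40],[-46,0,-46,0,40],[-46,0,-46,0,40],[-46,0,-46,0,40]]' | grep -E "eef|ft|open"
python3 -c "
from h import *
look(14)"
```

```text
eef_pos: [458.3, -276.2, 103.2]
ft_force: [11.2, -20.4, 35.6]
eef_pos: [458.6, -275.9, 170.0]
ft_force: [-0.4, -0.6, -5.5]
opening: 0.493
243  200  202  204  205  151  103   31   33   47   89   69   62   60   60   64
246  208  211  215  226  164  159   68   30   38   53   59   60   62   61   70
249  220  222  220  227  194  177  154   41   32   44   53   61   61   61   61
252  221  221  225  229  216  156  177  110   29   35   47   57   62   63   61
255  221  224  230  225  200  126  136  133   48   31   42   55  112   64   62
258  222  229  227  228  194  129  136  137  105   32   41   45   59   75   77
261  222  230  227  229  199  131  137  135  150  156   56   40   51   61   74
264  222  226  230  225  223  141  137  137  161  201  210  179   91  150  215
267  222  222  233  235  230  202  157  166  167  156  191  220  221  229  228
270  220  224  227  230  234  229  168  165  157  165  171  169  179  224  229
273  215  222  226  228  228  217  169  171  171  172  168  170  162  183  228
276  202  223  228  230  228  210  176  175  172  173  168  170  167  163  216
279  182  223  228  231  227  199  172  178  170  172  169  170  171  164  181
282  149  223  226  231  226  222  173  181  171  168  167  160  152  142  137
```

The side view now shows a dark standing cylinder where the block top was plain, at u 288–300, v 252–264, so the stub is out. I'll lift clear and check.

```bash
python3 -m crank '[[-15,0,-15,0,40],[-40,0,-40,0,40],[-65,0,-65,0,40],[-65,0,-65,0,40]]' | grep -E "eef|ft|open"
python3 -c "
from h import *
s,R=show();to([470,190,260])
r=env.read_camera('side');b=r['img'].astype(int);cv2.imwrite('pics/side15.png',r['img'])
print(proj(r,[458,-276,45]),proj(r,[458,-276,97]))
for v in range(222,283,3): print(v,' '.join('%4d'%x for x in b[v,270:324:3].sum(1)//3))"
```

```text
eef_pos: [459.2, -275.4, 266.6]
ft_force: [0.7, -0.0, -4.2]
opening: 0.493
t 25.8833 q [-0.837  0.586  1.492  0.372  1.745  2.041] p [ 459.173 -275.36   266.57 ]
R cols x [ 0.142 -0.704 -0.696] y [-0.981 -0.195 -0.003] z [-0.134  0.683 -0.718] tilt 44.135074143794576 az 101.0827023169123
shift [-321.3 -101.4  321.3] len 466 rows 11.2
[296.246 262.664] [298.069 249.359]
222  142  143  164  193  196  200  200  198  177  176  181  137   31   29   38   48   73   73
225  161  198  202  202  199  200  201  201  199  199  197  194   95   31   39   44   52   59
228  198  198  202  202  202  200  200  202  201  198  201  204  194   53   58   35   45   57
231  200  198  198  202  202  202  199  199  202  201  198  201  203  175  160  136   91  164
234  200  200  198  198  202  202  201  199  199  201  201  198  200  203  204  201  200  202
237  198  199  200  197  197  202  202  201  198  201  201  201  198  199  203  204  201  200
240  199  198  200  200  197  197  202  201  201  200  202  201  202  198  199  202  204  202
243  198  198  197  199  199  197  197  206  217  217  205  205  208  
[... 545 characters left out ...]
31  149  228  223  219  226  225  220  202
264  169  162  221  225  228  222  221  138  133  133  156  206  223  221  225  226  225  202
267  175  146  225  224  231  233  227  199  152  162  164  165  224  224  221  226  226  204
270  177  128  222  225  226  227  231  227  164  159  153  160  208  225  219  226  226  215
273  178  138  217  225  228  226  225  224  203  166  167  167  181  225  221  223  226  224
276  179  157  203  226  228  228  226  226  225  184  168  171  206  225  224  221  224  227
279  180  169  181  226  227  229  225  226  227  229  222  224  224  225  225  220  220  221
282  177  176  148  227  225  229  223  223  219  222  212  203  194  179  165  146  138  133
```

```bash
(python3 -m crank '[[-27,-8,27,0,40],[-54,-17,54,0,40],[-80,-25,80,0,40],[-107,-34,107,0,40],[-134,-42,134,0,40],[-161,-51,161,0,40],[-187,-59,187,0,40],[-214,-68,214,0,40],[-241,-76,241,0,40],[-268,-84,268,0,40]]'
python3 -m crank '[[-27,-8,27,0,40],[-54,-17,54,0,40],[-50,-17,58,0,40],[-30,-17,78,0,40],[-10,-17,98,0,40],[10,-17,118,0,40],[30,-17,138,0,40],[50,-17,160,0,40],[50,-17,160,0,40],[50,-17,160,0,40]]') | grep -E "eef|ft|open"
python3 -c "
from h import *
s,R=show()
r=env.read_camera('side');print('stub top',ray(r,295.3,248,97),ray(r,295.3,266.5,45))"
```

```text
eef_pos: [465.8, 115.0, 256.5]
ft_force: [1.3, -0.5, -4.8]
opening: 0.493
eef_pos: [467.4, 191.2, 107.7]
ft_force: [-0.5, -0.3, -3.2]
opening: 0.496
t 27.6 q [-0.096  0.628  2.027  0.914  1.007  2.138] p [467.393 191.246 107.675]
R cols x [ 0.135 -0.701 -0.7  ] y [-0.981 -0.195  0.006] z [-0.141  0.686 -0.714] tilt 44.46283543289301 az 101.61323710950887
stub top [ 455.493 -269.275   97.   ] [ 448.954 -282.868   45.   ]
```

```bash
(python3 -m crank '[[14,0,14,0,40],[24,0,24,0,40],[29,0,29,0,40],[29,0,29,0,40],[29,0,29,0,40]]'
python3 -m crank '[[1.4,0,1.4,0,40],[1.4,0,1.4,0,40],[1.4,0,1.4,0,40]]'
python3 -m crank '[[1.4,0,1.4,0,40],[1.4,0,1.4,0,40],[1.4,0,1.4,0,40]]'
python3 -m crank '[[1.4,0,1.4,0,40],[1.4,0,1.4,0,40],[1.4,0,1.4,0,40]]') | grep -E "eef|ft"
```

```text
eef_pos: [469.0, 190.9, 69.4]
ft_force: [0.4, 0.8, -4.7]
eef_pos: [468.9, 190.9, 67.1]
ft_force: [-0.2, 0.1, -4.4]
eef_pos: [468.7, 190.9, 64.5]
ft_force: [-0.3, -0.2, -5.3]
eef_pos: [468.7, 190.8, 62.4]
ft_force: [0.2, 0.4, -5.1]
```

```bash
(python3 -m crank '[[1.4,0,1.4,0,40],[1.4,0,1.4,0,40],[1.4,0,1.4,0,40]]'
python3 -m crank '[[1.4,0,1.4,0,40],[1.4,0,1.4,0,40],[1.4,0,1.4,0,40]]'
python3 -m crank '[[1.4,0,1.4,0,40],[1.4,0,1.4,0,40],[1.4,0,1.4,0,40]]') | grep -E "eef|ft"
```

```text
eef_pos: [468.7, 190.8, 60.4]
ft_force: [0.2, -0.2, -5.0]
eef_pos: [468.7, 190.8, 58.4]
ft_force: [-0.0, 0.8, -5.2]
eef_pos: [468.7, 190.8, 56.5]
ft_force: [-0.2, -0.2, -4.7]
```

```bash
(python3 -m crank '[[1.4,0,1.4,0,40],[1.4,0,1.4,0,40],[1.4,0,1.4,0,40]]'
python3 -m crank '[[1.4,0,1.4,0,40],[1.4,0,1.4,0,40],[1.4,0,1.4,0,40]]'
python3 -m crank '[[1.4,0,1.4,0,40],[1.4,0,1.4,0,40],[1.4,0,1.4,0,40]]') | grep -E "eef|ft"
```

```text
eef_pos: [468.9, 190.7, 54.7]
ft_force: [0.1, -2.6, -2.3]
eef_pos: [469.0, 190.5, 54.2]
ft_force: [-1.3, -12.1, 20.5]
eef_pos: [469.0, 190.4, 52.9]
ft_force: [-2.6, -18.4, 29.9]
```

The cutter slipped about 28 mm through the grip during the raps. It now stands stably mouth-down on the bench, so I'll release it and regrip at the original height.

```bash
python3 -m crank '[[-1.5,0,-1.5,0,40],[-1.5,0,-1.5,0,40],[-1.5,0,-1.5,0,70],[-1.5,0,-1.5,0,70],[-1.5,0,-1.5,0,70],[-1.5,0,-1.5,0,70],[-1.5,0,-1.5,0,70]]'| grep -E "eef|ft|open"
python3 -c "
from h import *
to([468.7,190.8,82.4])"
```

```text
eef_pos: [468.6, 190.9, 52.6]
ft_force: [0.0, 0.5, 0.9]
opening: 0.728
shift [-20.8  -0.  -21.3] len 30 rows 0.7
```

```bash
python3 -m crank '[[-10,0,-10,0,70],[-20.8,0,-21.3,0,70],[-20.8,0,-21.3,0,70],[-20.8,0,-21.3,0,40],[-20.8,0,-21.3,0,40],[-20.8,0,-21.3,0,40],[-20.8,0,-21.3,0,40],[-20.8,0,-21.3,0,40]]'| grep -E "eef|ft|open|grip"
python3 -c "
from h import *
s,R=show()
print(R.T@np.array([0,0,1.]))"
```

```text
eef_pos: [468.6, 190.7, 82.0]
ft_force: [-0.1, 0.6, -2.4]
opening: 0.495
grip_force: 30.0
t 31.5667 q [-0.097  0.677  2.036  0.947  0.971  2.077] p [468.641 190.664  81.966]
R cols x [ 0.138 -0.701 -0.7  ] y [-0.981 -0.195  0.002] z [-0.137  0.686 -0.714] tilt 44.40999742862149 az 101.32928024206477
[-0.7    0.002 -0.714]
```

```bash
(python3 -m crank '[[-15,0,-15,0,40],[-40,0,-41,0,40],[-66,0,-67,0,40],[-92,0,-94,0,40],[-115,0,-118,0,40],[-126,0,-128,0,40],[-126,0,-128,0,40]]'
python3 -m crank '[[0,0,0,-7,40],[0,0,0,-14,40],[0,0,0,-21,40],[0,0,0,-28,40],[0,0,0,-35,40],[0,0,0,-42,40],[0,0,0,-49,40],[0,0,0,-56,40],[0,0,0,-63,40],[0,0,0,-70,40]]'
python3 -m crank '[[0,0,0,-7,40],[0,0,0,-14,40],[0,0,0,-21,40],[0,0,0,-28,40],[0,0,0,-35,40],[0,0,0,-42,40],[0,0,0,-49,40],[0,0,0,-56,40],[0,0,0,-63,40],[0,0,0,-70,40]]'
python3 -m crank '[[0,0,0,-7,40],[0,0,0,-14,40],[0,0,0,-21,40],[0,0,0,-28,40],[0,0,0,-35,40],[0,0,0,-40,40],[0,0,0,-40,40]]')| grep -E "eef|ft|open"
python3 -c "
from h import *
s,R=show();to([456.7,291.7,130])"
```

```text
eef_pos: [469.3, 191.1, 264.5]
ft_force: [0.8, -0.6, -5.3]
opening: 0.5
eef_pos: [468.3, 191.0, 259.9]
ft_force: [-0.4, 0.1, -5.6]
opening: 0.493
eef_pos: [468.3, 191.0, 259.9]
ft_force: [0.3, 0.0, -4.7]
opening: 0.493
eef_pos: [468.3, 191.0, 260.1]
ft_force: [0.0, -0.3, -5.0]
opening: 0.497
t 34.4 q [-0.096  0.378  1.905  0.782  1.253 -0.703] p [468.345 190.986 260.074]
R cols x [-0.141  0.7    0.7  ] y [ 0.98   0.198 -0.001] z [-0.139  0.686 -0.714] tilt 44.40831490227281 az 101.4660446835607
shift [-18.8   8.6 163.6] len 165 rows 4.0
```

```bash
python3 -m crank '[[-4,2,35,0,40],[-9,4,70,0,40],[-14,6,105,0,40],[-17,8,140,0,40],[-19,9,164,0,40],[-19,9,164,0,40],[-19,9,164,0,40]]'| grep -E "eef|ft|open"
python3 -c "
from h import *
s,R=show();to([456.7,291.7,75]);to([456.7,291.7,62.5])"
```

```text
eef_pos: [456.8, 292.5, 129.7]
ft_force: [-0.1, -0.3, -4.9]
opening: 0.5
t 34.9833 q [ 0.107  0.59   2.008  1.021  0.956 -0.879] p [456.762 292.458 129.687]
R cols x [-0.135  0.702  0.699] y [ 0.981  0.195 -0.006] z [-0.141  0.685 -0.715] tilt 44.38905019469214 az 101.59422097675031
shift [-38.8   0.1  38.6] len 55 rows 1.3
shift [-47.5   0.2  47.5] len 67 rows 1.6
```

```bash
python3 -m crank '[[-10,0,10,0,40],[-20,0,20,0,40],[-30,0,30,0,40],[-38,0,38,0,40],[-42,0,42,0,40],[-45,0,45,0,40],[-45,0,45,0,40],[-45,0,45,0,40]]'| grep -E "eef|ft|open"
python3 -c "
from h import *
s,R=show();to([456.7,291.7,62.5])"
```

```text
eef_pos: [458.2, 291.3, 68.5]
ft_force: [-1.1, -0.4, -4.8]
opening: 0.493
t 35.65 q [ 0.104  0.704  2.032  1.116  0.888 -1.04 ] p [458.198 291.291  68.456]
R cols x [-0.138  0.701  0.7  ] y [ 0.981  0.194 -0.001] z [-0.136  0.686 -0.714] tilt 44.41124121224035 az 101.23020735621859
shift [-3.7 -1.4  4.7] len 6 rows 0.1
```

```bash
(python3 -m crank '[[-1,-0.5,1,0,40],[-2,-1,2.5,0,40],[-3,-1.4,3.5,0,40],[-3,-1.4,3.5,0,40]]'
python3 -m crank '[[-0.7,0,0.8,0,40],[-1.4,0,1.5,0,40],[-1.4,0,1.5,0,40]]') | grep -E "eef|ft|open"
python3 -c "
from h import *
s,R=show();to([456.7,291.7,62.5])"
```

```text
eef_pos: [456.1, 291.7, 63.7]
ft_force: [-1.3, 0.3, -0.6]
opening: 0.497
eef_pos: [456.1, 291.8, 63.1]
ft_force: [-3.3, -8.6, 18.5]
opening: 0.492
t 36.2333 q [ 0.104  0.715  2.038  1.13   0.884 -1.061] p [456.144 291.751  63.135]
R cols x [-0.14   0.698  0.702] y [0.981 0.196 0.   ] z [-0.138  0.689 -0.712] tilt 44.59768056277692 az 101.30163221610994
shift [-0.6  0.5  0.3] len 1 rows 0.0
```

```bash
(python3 -m crank '[[0.7,0,-0.7,0,40],[0.7,0,-0.7,0,75],[0.7,0,-0.7,0,75],[0.7,0,-0.7,0,75],[0.7,0,-0.7,0,75],[0.7,0,-0.7,0,75]]'
python3 -m crank '[[0,0,-20,0,75],[0,0,-50,0,75],[0,0,-90,0,75],[0,0,-130,0,75],[0,0,-170,0,75],[60,0,-200,0,75],[80,0,-220,0,75],[80,0,-220,0,75]]') | grep -E "eef|ft|open"
python3 - <<'E'
from h import *
np.set_printoptions(precision=1,suppress=True)
s,R=show();s_=env.read_camera("side");cv2.imwrite("pics/side16.png",s_["img"]);t=env.read_camera("top");cv2.imwrite("pics/top16.png",t["img"])
a=cv2.imread("pics/side2.png").astype(int);b=s_["img"].astype(int);d=abs(a-b).max(2)
print("cutter region diff vs before",(d[118:168,145:205]>35).sum(), "tape",(d[180:215,170:210]>35).sum())
ys,xs=np.nonzero(d[118:168,145:205]>35);print(list(zip(xs+145,ys+118))[:40])
for nm,im in(("before",a),("now",b)):
    print(nm)
    for v in range(122,150,2): print(v,' '.join('%3d'%x for x in im[v,152:192:2].sum(1)//3))
E
```

```text
eef_pos: [456.5, 291.6, 62.3]
ft_force: [0.6, 0.6, -0.8]
opening: 0.768
eef_pos: [476.2, 196.9, 280.5]
ft_force: [-1.3, 0.2, 0.6]
opening: 0.792
t 37.4 q [-0.084  0.359  1.867  0.779  1.281 -0.657] p [476.235 196.856 280.527]
R cols x [-0.143  0.701  0.699] y [0.981 0.194 0.005] z [-0.132  0.687 -0.715] tilt 44.35441322121919 az 100.88205292703569
cutter region diff vs before 2 tape 2
[(np.int64(174), np.int64(134)), (np.int64(175), np.int64(134))]
before
122 160 162 159 161 161 155 154 180 173 162 167 172 161 142 146 168 175 176 173 172
124 173 175 165 138 115 102  97 132 163 165 164 163 117  69 102 163 169 175 177 174
126 167 171 145 123 121 106  94  85 122 159 165 163 155 153 166 171 168 169 176 177
128 162 153 123 136 134 119 106  89 100 128 160 165 165 162 166 170 171 168 169 176
130 137 126 130 143 140 136 128 115 112 105 117 156 165 164 162 161 168 171 169 169
132 130 108 126 136 138 137 134 130 125 118 134 129 131 139 150 161 162 168 171 169
134 142 107 119 124 129 131 127 131 133 168 220 202 121  93  91 151 162 162 164 166
136 147 106 101 103 111 111 121 115 147 164 205 145 
[... 1015 characters left out ...]
 139 152 164 164 170 172 171
134 146 109 121 126 131 123 125 130 132 173 218 166 109  92 101 159 165 165 167 169
136 150 109 103 103 111 111 121 115 150 190 207 120  94 105  99 113 143 160 165 165
138 149 123  94  83  86  94 106 111 133 144 145 134 130 126 108  96 101 130 163 165
140 145 144 123 114 124 113  97  99 118 127 115 136 138 113 100  92  97 121 140 161
142 141 138 139 140 137 110  86  87  95 106 106 129 123  93  90  78  88 133 115 147
144 144 141 139 141 166 168 106  81  85  93  96 112 105  89  77  72  97 100  89 132
146 147 145 140 139 147 132  92  77  78  84  89  91  93  90  78  76  83  65  85 116
148 150 147 144 141 122  99  85  78  78  77  84  84  94 100 108 121 105  81  88 104
```

```bash
python3 - <<'E'
from h import *
np.set_printoptions(precision=1,suppress=True)
t=env.read_camera("top");s=env.read_camera("side")
a=cv2.imread("pics/top0.png").astype(int);b=t["img"].astype(int)
u0,v0=335,190;d=abs(a-b).max(2)
print(proj(t,[455,-270,97]),proj(t,[455,-270,45]))
for v in range(190,222): print(v,' '.join('%3d'%x for x in b[v,330:362].sum(1)//3))
g=s["img"].astype(int).sum(2)//3
for v in range(242,270,2): print(v,' '.join('%3d'%x for x in g[v,282:308]))
E
```

```text
[344.8 201.9] [341.4 205.3]
190 134 143 160 166 172 174 174 175 173 173 171 173 174 172 174 176 178 173 175 174 177 174 172 169 161 158 153 149 147 144 144 146
191 119 127 135 143 153 162 165 170 173 175 172 173 173 172 176 174 176 176 176 176 176 177 175 175 173 170 164 154 148 146 147 148
192 115 118 119 121 130 137 145 155 162 168 172 173 173 172 173 173 176 175 177 177 176 175 174 177 175 174 173 164 155 150 147 148
193 120 121 123 118 118 120 123 129 143 155 160 166 172 172 172 172 174 174 174 176 176 177 175 176 177 175 176 173 168 160 155 150
194 115 120 123 121 118 116 112 116 125 130 141 152 162 167 171 172 170 172 170 174 175 176 176 175 175 177 177 177 174 170 166 161
195 120 123 122 120 116 115 113 114 112 113 119 125 139 153 164 171 170 171 171 171 173 174 174 176 176 176 178 176 176 177 173 172
196 121 120 119 115 115 111 114 117 118 113 116 123 134 147 162 168 170 169 170 168 168 171 174 176 175 176 175 178 175 177 175 176
197 122 117 118 114 114 114 115 117 119 116 123 139 154 162 165 169 172 171 168 170 168 170 171 171 172 174 176 177 177 176 177 175
198 121 115 116 
[... 3963 characters left out ...]
 104 105 104 104 102  98 100 110 123 150 185 199 199
258 110 107 108 111 112 108  97  91  94  99 102 102 105 105 104 103 103  99  98 106 121 140 172 193 200 200
260 108 107 110 113 111 106  97  93  98 100 102 103 104 104 105 104 102  99  98 110 138 176 193 197 200 201
262 111 107 108 111 113 112 107 101 100 101 102 104 104 104 104 103 101  99 106 119 137 168 188 196 200 202
264 114 113 109 109 110 111 113 111 108 106 106 105 105 104 103 104 108 114 123 128 140 169 189 197 201 203
266 127 127 126 123 120 118 116 118 117 115 114 114 113 112 114 121 126 129 129 129 127 137 172 192 200 203
268 122 126 128 130 130 128 128 128 126 124 124 125 127 128 129 130 129 127 125 123 119 122 149 185 200 204
```

```bash
python3 -c "
from h import *
s,R=show();to([473,-359,270]);x,e=fit();print(ik(np.array([473,-359,177]),R,np.array([-.8,.6,1.5,.4,1.7,-1.1]),x),ik(np.array([455,-270,84]),R,np.array([-.8,.6,1.5,.4,1.7,-1.1]),x))"
```

```text
t 37.6 q [-0.084  0.367  1.873  0.779  1.275 -0.663] p [475.1   196.701 274.706]
R cols x [-0.139  0.701  0.7  ] y [ 0.981  0.195 -0.001] z [-0.138  0.686 -0.714] tilt 44.40820005527141 az 101.33479182736995
shift [-392.4 -110.6 -377.6] len 556 rows 13.3
(array([-0.899,  0.775,  1.367,  0.328,  1.709, -1.171]), np.float64(1.4746054451582797e-10)) (array([-0.836,  0.803,  1.628,  0.371,  1.421, -1.225]), np.float64(3.720534399083893e-11))
```

```bash
(python3 -m crank '[[-28,-8,-27,0,70],[-56,-16,-54,0,70],[-84,-24,-81,0,70],[-112,-32,-108,0,70],[-140,-39,-135,0,70],[-168,-47,-162,0,70],[-196,-55,-189,0,70],[-224,-63,-216,0,70],[-252,-71,-243,0,70],[-280,-79,-270,0,70]]'
python3 -m crank '[[-28,-8,-27,0,70],[-56,-16,-54,0,70],[-84,-24,-81,0,70],[-112,-32,-108,0,70],[-112,-32,-108,0,70],[-112,-32,-108,0,70]]') | grep -E "eef|ft|open"
python3 -c "
from h import *
s,R=show();to(np.array([455,-270,84])-120*R[:,2])"
```

```text
eef_pos: [473.2, -202.1, 270.4]
ft_force: [0.5, 0.2, 0.4]
opening: 0.738
eef_pos: [472.2, -360.5, 268.0]
ft_force: [-0.6, -0.1, -0.9]
opening: 0.733
t 38.9333 q [-0.902  0.689  1.287  0.341  1.87  -1.114] p [ 472.203 -360.505  268.048]
R cols x [-0.136  0.698  0.703] y [ 0.981  0.193 -0.002] z [-0.137  0.689 -0.711] tilt 44.656430879210795 az 101.25047189902392
shift [-63.8   1.   75.7] len 99 rows 2.4
```

```bash
python3 -m crank '[[-20,0,25,0,70],[-42,1,50,0,70],[-60,1,70,0,70],[-64,1,76,0,70],[-64,1,76,0,70],[-64,1,76,0,70]]' | grep -E "eef|ft|open"
python3 -c "
from h import *
s,R=show();to(np.array([455,-270,84]))
s_=env.read_camera('side');g=s_['img'].astype(int).sum(2)//3
print(proj(s_,[455,-270,97]),proj(s_,s['eef_pos']))
for v in range(230,270,3): print(v,' '.join('%3d'%x for x in g[v,276:316:2]))"
```

```text
eef_pos: [472.5, -351.0, 172.8]
ft_force: [-0.4, -0.1, 0.7]
opening: 0.737
t 39.4333 q [-0.893  0.771  1.389  0.332  1.691 -1.172] p [ 472.534 -351.04   172.797]
R cols x [-0.139  0.7    0.7  ] y [ 0.981  0.196 -0.001] z [-0.137  0.687 -0.714] tilt 44.445567537924276 az 101.32266473261937
shift [ -3.   -1.3 121.4] len 121 rows 2.9
[295.348 248.306] [330.6   247.015]
230 202 205 205 204 204 202 201 201 204 204 204 202 201 203 205 206 206 204 203 203
233 200 201 204 205 204 204 204 201 201 203 204 204 203 201 201 204 206 206 205 204
236 201 200 198 202 205 205 204 204 202 200 201 204 204 204 202 201 202 204 205 206
239 202 202 201 198 199 203 204 204 203 203 202 204 204 204 204 203 201 201 203 205
242 200 202 202 201 200 198 201 204 206 207 209 205 203 205 204 205 205 204 202 201
245 202 203 203 205 208 213 216 219 229 231 231 230 227 225 224 224 226 224 223 210
248 225 227 227 225 228 229 226 222 231 231 231 231 230 218 225 224 226 226 224 220
251 227 228 226 227 229 233 223 192 221 229 229 227 221 199 225 224 226 226 225 224
254 225 224 228 233 233 229 205 127 137 162 173 158 130 198 226 225 224 225 172 126
257 221 223 230 229 223 227 200 124 132 134 133 127 127 214 223 225 223 226 212  87
260 222 226 230 226 226 228 187 127 133 135 132 124 141 226 226 225 223 224 227 210
263 221 223 230 229 224 228 215 144 134 134 130 121 138 209 223 224 225 222 228 227
266 222 220 224 230 229 225 222 205 148 137 138 144 148 144 198 219 222 219 224 228
269 220 221 222 221 226 229 229 226 184 147 148 144 138 135 160 214 221 219 215 222
```

```bash
(python3 -m crank '[[-1,-1,30,0,70],[-2,-1,60,0,70],[-3,-1,85,0,70],[-3,-1,103,0,70],[-3,-1,115,0,70],[-3,-1,121,0,70],[-3,-1,121,0,70],[-3,-1,121,0,70]]'
python3 -m crank '[[0,0,0,0,20],[0,0,0,0,20],[0,0,0,0,20],[0,0,0,0,20],[0,0,0,0,20],[0,0,0,0,20],[0,0,0,0,20],[0,0,0,0,20]]') | grep -E "eef|ft|open|grip"
```

```text
eef_pos: [455.6, -271.5, 84.8]
ft_force: [0.5, -0.3, 1.1]
opening: 0.734
grip_force: 0.0
eef_pos: [455.1, -270.9, 83.7]
ft_force: [-0.3, -1.3, 0.7]
opening: 0.334
grip_force: 30.0
```

```bash
(python3 -m crank '[[10,0,-10,0,20],[30,0,-31,0,20],[55,0,-56,0,20],[81,0,-83,0,20],[81,0,-83,0,20],[81,0,-83,0,20]]') | grep -E "eef|ft|open|grip"
python3 -c "
from h import *
s,R=show();to([556,48,195]);x,e=fit();print(ik(np.array([556,48,75]),R,s['joints'],x))"
```

```text
eef_pos: [455.5, -271.3, 202.1]
ft_force: [0.1, 0.3, -0.6]
opening: 0.333
grip_force: 30.0
t 41.3167 q [-0.837  0.649  1.565  0.367  1.62  -1.149] p [ 455.489 -271.312  202.088]
R cols x [-0.141  0.703  0.697] y [0.981 0.195 0.002] z [-0.135  0.684 -0.717] tilt 44.18553701802142 az 101.15625617605322
shift [205.4 160.9 209.9] len 335 rows 8.0
(array([-0.318,  0.763,  1.785,  0.726,  1.156, -1.011]), np.float64(2.609024107869118e-15))
```

```bash
(python3 -m crank '[[23,18,23,0,20],[46,36,47,0,20],[69,54,70,0,20],[92,72,94,0,20],[115,90,117,0,20],[138,108,141,0,20],[161,126,164,0,20],[184,144,188,0,20],[205,161,210,0,20],[205,161,210,0,20]]') | grep -E "eef|ft|open|grip"
python3 -c "
from h import *
s,R=show();to([556,48,90]);to([556,48,76])"
```

```text
eef_pos: [555.8, 53.2, 192.3]
ft_force: [-0.1, -0.1, 0.5]
opening: 0.328
grip_force: 30.0
t 42.15 q [-0.31   0.592  1.725  0.679  1.337 -0.85 ] p [555.813  53.197 192.339]
R cols x [-0.14   0.699  0.701] y [ 0.98   0.199 -0.002] z [-0.141  0.687 -0.713] tilt 44.503670106785435 az 101.61734604251801
shift [-75.4  -0.6  69.4] len 102 rows 2.5
shift [-85.2  -0.6  79.4] len 116 rows 2.8
```

```bash
(python3 -m crank '[[-25,0,23,0,20],[-50,0,46,0,20],[-70,0,65,0,20],[-84,0,78,0,20],[-90,0,84,0,20],[-90,0,84,0,20],[-90,0,84,0,20]]'
python3 -m crank '[[0,0,0,0,60],[0,0,0,0,60],[0,0,0,0,60],[0,0,0,0,60],[0,0,0,0,60]]'
python3 -m crank '[[15,0,-15,0,60],[40,0,-40,0,60],[65,0,-65,0,60],[95,0,-95,0,60],[125,0,-125,0,60],[100,0,-165,0,60],[80,0,-200,0,60],[80,0,-200,0,60]]') | grep -E "eef|ft|open"
python3 - <<'E'
from h import *
s,R=show()
for n in("side","top"):
    r=env.read_camera(n);cv2.imwrite(f"pics/{n}20.png",r["img"])
    a=cv2.imread(f"pics/{n}0.png").astype(int);d=(abs(a-r["img"].astype(int)).max(2)>40).astype(np.uint8)
    k,l,st,c=cv2.connectedComponentsWithStats(cv2.morphologyEx(d,2,np.ones((2,2))))
    print(n,[(st[i].tolist()) for i in range(1,k) if st[i,4]>12],proj(r,[556,48,20]))
E
```

```text
eef_pos: [556.9, 42.6, 70.2]
ft_force: [0.3, 0.2, 0.3]
opening: 0.332
eef_pos: [557.0, 42.7, 70.5]
ft_force: [-0.2, -0.3, 0.3]
opening: 0.607
eef_pos: [574.6, -43.2, 271.2]
ft_force: [0.6, 0.1, -0.6]
opening: 0.635
t 43.8167 q [-0.444  0.553  1.544  0.596  1.568 -0.805] p [574.564 -43.181 271.168]
R cols x [-0.14   0.703  0.697] y [0.981 0.192 0.003] z [-0.132  0.684 -0.717] tilt 44.18832730884872 az 100.89543454131366
side [[0, 0, 379, 270, 29638], [63, 0, 7, 4, 26], [71, 0, 40, 29, 675], [57, 4, 17, 34, 235], [91, 31, 19, 6, 75], [326, 31, 7, 6, 30], [354, 55, 14, 18, 149], [26, 79, 19, 32, 246], [0, 106, 12, 6, 36], [0, 133, 13, 7, 39], [245, 167, 12, 10, 94], [247, 179, 12, 16, 124], [72, 205, 6, 31, 96], [307, 239, 6, 5, 17], [105, 244, 184, 140, 12053], [283, 246, 129, 138, 8425], [5, 251, 45, 8, 150], [23, 257, 7, 5, 30], [15, 266, 20, 3, 42], [0, 279, 72, 27, 740], [403, 288, 9, 9, 50], [384, 299, 10, 9, 55], [391, 311, 26, 32, 238], [0, 314, 41, 70, 2378], [107, 341, 28, 43, 640]] [248.265 179.36 ]
top [[338, 63, 22, 8, 118], [289, 74, 97, 153, 6302], [263, 86, 64, 69, 1768], [274, 102, 8, 10, 47], [308, 110, 32, 40, 630], [271, 114, 13, 18, 87], [285, 120, 3, 13, 29], [258, 123, 11, 6, 44], [183, 137, 96, 59, 2027], [168, 153, 4, 6, 13], [182, 152, 19, 7, 90], [219, 157, 8, 28, 186], [159, 161, 40, 44, 1087], [214, 189, 18, 8, 85], [141, 191, 98, 191, 9039], [132, 193, 15, 7, 62], [237, 193, 36, 11, 201], [154, 212, 5, 3, 13], [231, 218, 88, 61, 1139], [262, 221, 34, 31, 713], [337, 229, 4, 5, 16], [327, 238, 11, 17, 76], [336, 252, 5, 4, 13], [320, 256, 9, 13, 54], [296, 258, 4, 5, 16], [0, 267, 88, 117, 5960], [66, 278, 72, 43, 1626], [159, 324, 22, 24, 361], [231, 327, 11, 7, 52], [246, 328, 13, 8, 40], [260, 336, 24, 31, 259], [234, 346, 8, 4, 19], [192, 350, 76, 34, 1631], [300, 352, 45, 32, 522], [282, 375, 8, 9, 56]] [232.629 167.629]
```

```bash
python3 - <<'E'
from h import *
r=env.read_camera("side");g=r["img"].astype(int)
a=cv2.imread("pics/side2.png").astype(int);d=abs(a-g).max(2)>40
for nm,(u0,u1,v0,v1) in dict(cutter=(145,205,118,168),tape=(172,208,180,212),wax=(200,238,220,252),crate=(216,294,150,215)).items():
    ys,xs=np.nonzero(d[v0:v1,u0:u1]);print(nm,len(xs),(xs.min()+u0,xs.max()+u0,ys.min()+v0,ys.max()+v0) if len(xs) else "")
print(env.job_done())
E
```

```text
cutter 3 (np.int64(170), np.int64(192), np.int64(136), np.int64(167))
tape 0 
wax 367 (np.int64(211), np.int64(237), np.int64(222), np.int64(251))
crate 416 (np.int64(229), np.int64(263), np.int64(166), np.int64(214))
the job is handed in; nothing more can be done
None
```

The job is handed in at about 44 s: the stub came out with raps on the pale block and is in the crate, and the cutter is back in its cradle, blade up, matching its first picture almost pixel for pixel. Around the wax tin the picture changed, which I took for the arm's shadow; the oil tin, can and bottle I did not check by picture at the end.

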